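Fetch the gold-capped jar from the bifold spice cupboard and stand it on the scale

ROBOT

A 6-joint arm with a two-finger parallel gripper is mounted at the origin on a cart in front of the work surface, level with it; the furniture and walls round the work are solid. World frame = base frame: x ahead of the robot, y to its left, z up, the work surface at z = 0. Lengths are in mm, angles in degrees, forces in N, time in s.
With the tool pointing down it reaches from about 300 to 850 mm from the base axis. Payload 4.2 kg.
Tool frame: the origin (TCP) lies midway between the tips of the shut fingers; the grasp point (between the pads) lies pinch_z behind it (pinch_z is the distance from the TCP to the grasp point, in mm); z points along the fingers, y is the line along which they close (so a half turn about z gives the same grasp; the last joint's range is limited). The gripper opens to 91 mm and grips with 3 to 60 N. Pads are 32 mm wide; open, the fingers measure 118 mm over their backs; the gripper's body (76 mm by 178 mm) begins 60 mm behind the grasp point.
Start: joints at [-64.572, 18.312, 89.639, -0, 72.044, -1.146], TCP at [257.232, -514.271, 213.976] pointing down, gripper open.
Joint ranges: [-177.97, 177.97], [-48.28, 115.42], [12.27, 149.76], [-77.06, 257.06], [2.81, 150.46], [-146.56, 146.56]. Speed limits (degrees/s): [147.25, 147.25, 180, 180, 180, 180].

INTERFACE

Orientations are given as [roll, pitch, yaw] about the fixed x, y, z axes, in that order (R = Rz(yaw) Ry(pitch) Rx(roll)).
In Python, from workcell import state, grab_frame, job_done, masks_of, landmark_of, pinch_z gives the robot as it stands. The module is installed in compiled form; this text tells all that it offers.
- The arm moves only by the tool move_arm, never from a script. Its argument "plan" is a list of rows, each an object of numbers: "x", "y", "z": the shift along the tool's x, y, z in mm; "rx", "ry", "rz": the turn, a rotation vector about the tool's x, y, z in rad. A call has 1 to 10 rows; each row shifts and turns the commanded pose from where the row before left it, along the tool's axes as they then stand; what a row does not reach is not made up. A row lasts 1/10 s, in which the tool goes at most 50 mm and 8.59 degrees, less where a joint would pass 70% of its speed; a pose out of reach is approached as far as the arm can. A call is refused whole if a number of a shift passes 50 or a number of a turn 0.15, either way. A call with a gripper value outside its range is refused whole. "grip" is the opening, from 0 (shut) to 1 (fully open), set as the call begins (left out, the last holds). The fingers move at their own pace and stop on an object; "squeeze" is the grip in N (left out, the last holds). Time passes only in rows, so rows that do not move let the fingers close. It gives the time, the measured TCP pose, the force, the opening and the grip force at its end, in the units of the state.
- state(): the state, without advancing time (a new reading comes with each control period).
- grab_frame(name): name is "scene" or "side" or "wrist"; returns a dict with "img" (400x640x3 uint8, red, green, blue), "z_map" (400x640 float32, mm along the optical axis (not along the pixel's ray), 0 where there is no reading), "fx", "fy", "cx", "cy" (pixels), "rvec" (rotation vector, rad) and "tvec" (3), from world to camera coordinates, as OpenCV has them. Camera axes: x right, y down, z forward; pixel columns grow to the right and rows downward; lengths in mm; the calibration is good to about 2 mm. The wrist camera is an equidistant fisheye: a pixel r from the principal point sees the ray r / f radians off the axis. A picture is of the moment at which its call begins.
- job_done(): hands the job in; it is judged then, once.
Trained networks look in the newest picture that a camera, given by its name, has taken for a name from the list of things; names that differ only in an ending like _2 or _b are one class to them, and where a whole thing is asked for, a point or a joint stands for the part that bears it (a point fixed in the world has none). Each returns a list of dicts, best first, with "p" (0 to 1); they miss things now and then, are a little off and sometimes report something else, mostly with a low value. They report only what shows in the picture. A call takes as long as a camera call.
- masks_of(camera, label): "pixels" (400x640 bool, what is visible of it) and "box" ([centre column, centre row, width, height] in pixels, round what is visible of it).
- landmark_of(camera, label): "point" ([column, row] in pixels: a listed point, or the origin of a listed thing).
The state is a dict: "time_s": time; "qpos": joint angles; "qvel": joint speeds; "effort": joint torques, N m; "ee_pos": TCP position; "ee_rot": TCP orientation; "force": force on the tool from outside, world axes, zero at the start; "torque": the same for the moment, N m; "gripper_width": finger opening in mm; "gripper_force": force on a finger pad.
Only numpy, scipy, OpenCV 4.12 (cv2) and the standard library are available. Lean on these libraries where they do the work, as an engineer would, in place of code of your own. Each camera call takes 0.05 s, during which the arm holds its last target. There are 200 camera calls.

TASK

The spice cupboard on the worktop has a blue bifold door: pull it by its black handle so that both panels fold together at the left side, fully open, and leave it open. Then take the gold-capped spice jar out and stand it upright on the steel platter of the kitchen scale, setting it down under control rather than dropping it. Leave the red-capped jar and everything else standing where it is.

Things in the scene. Friction and masses are not known exactly. Their poses are not given: they have to be found in the camera images.
- cupboard: Steel cupboard fixed on the worktop, 344 wide x 160 deep x 260 high, floor 10 and walls 12 thick. Origin: middle of its front edge at worktop height; x points in to the back, y to its left side, z up. Opening y -160 to +160, z 10 to 248; a door track 15 deep runs along the roof's front edge (x -15 to 0, z 248 to 260). Two jars stand inside, about 40 behind the opening, 85 apart.
- door_jamb_panel (a joint): Opening angle q of the blue bifold door, rad: 0 shut (both panels flat across the opening), 1.40 fully folded at the left; starts at 0 to 0.2. Panels 160 wide, z 8 to 243, 14 thick (from the hinge line outward). Stays where left; about 2 N at the handle moves it; no spring or catch.
- jamb_hinge (a point): Point on the vertical hinge line of the left (jamb) panel, 125 above the worktop: cupboard x 0, y +160. It does not move.
- fold_hinge (a point): Point on the vertical hinge line where the left (jamb) and right (lead) panels meet, 125 above the worktop. At angle q it lies at cupboard x = -160 sin q, y = 160 - 160 cos q (it comes out toward the robot); the lead panel's far edge stays in the track, at x 0, y = 160 - 320 cos q. The two panels always move together.
- handle_bar: Upright round black bar handle on the outer face of the lead panel, 10 thick, 90 long, 30 from the fold line; its axis stands 54 out from the hinge line, with 35 clear between bar and face. Origin: middle of the bar, 140 above the worktop. z up; x points from the bar square into the panel, y along the panel to the fold; turns with the lead panel, by +q about z from the cupboard's yaw.
- gold_jar: The jar to fetch: glass spice jar with a gold-yellow cap, 42 diameter, 106 tall, 0.08 to 0.15 kg (the body, from z 0 to 85, may be gripped anywhere, best about 75 up). Origin: centre of its underside; z up through the cap. It stands on the cupboard floor in the left or the right of two places.
- red_jar: Spice jar with a red cap, 47 diameter, 97 tall, standing in the other place in the cupboard. Origin: centre of its underside; z up.
- pot: Low round lidded pot, 69 diameter, 41 tall, at the left back of the cupboard. Origin: centre of its underside.
- scale: White kitchen scale, fixed, 208 (x) x 180 (y), 41 high, to the left of the cupboard. Origin: centre of its underside at worktop height; -x is its front with the display and keys, z up. Its steel platter covers x -44 to +99, y -90 to +90, top at z 41 (middle of the platter at x +28, y 0); it does not move.
- timer: Red and white wind-up kitchen timer, 68 diameter, 60 tall, loose at the right of the worktop. Origin: centre of its underside.

How it is judged:
By the outcome, as a careful person would: the job done as asked, in the order asked, and still so for the second after the job is handed in, with the robot touching nothing.
It also fails if it takes over 59 s, if anything falls off the work surface, if the arm or the gripper's body presses on something with over 40 N, if the wrist force passes 120 N, or if a joint passes its speed limit or range.

## Working session

There is one attempt and no reset: what is moved stays moved. The work goes in short steps, Python scripts to look and compute and a tool call to move; the robot and the scene stay as the last step left them, time stands still between calls to the robot, and variables do not carry over. Pictures are saved under pics/ and viewed, at most 10 in all, crops included, and the job is handed in when it is done.

Besides the shell and the picture viewer there is one more tool, called after "Request:" as name([rows], argument=value, ...), one row to a line, values as JSON. move_arm: Moves the arm, as the interface text tells. Its arguments: {"type":"object","properties":{"plan":{"type":"array","items":{"type":"object","properties":{"x":{"type":"number"},"y":{"type":"number"},"z":{"type":"number"},"rx":{"type":"number"},"ry":{"type":"number"},"rz":{"type":"number"}}}},"grip":{"type":"number"},"squeeze":{"type":"number"}},"required":["plan"]}

```bash
mkdir -p pics; cat > h.py <<'E'
import numpy as np, cv2
from workcell import *
from scipy.spatial.transform import Rotation as R
def ext(f): return cv2.Rodrigues(np.array(f["rvec"],float))[0], np.array(f["tvec"],float).ravel()
def pts(f,uv):
    uv=np.atleast_2d(uv).astype(float); z=f["z_map"][uv[:,1].astype(int),uv[:,0].astype(int)]
    Rm,t=ext(f); c=np.c_[(uv[:,0]-f["cx"])/f["fx"]*z,(uv[:,1]-f["cy"])/f["fy"]*z,z]
    return (c-t)@Rm, z>0
def atheight(f,uv,h):
    Rm,t=ext(f); d=Rm.T@np.array([(uv[0]-f["cx"])/f["fx"],(uv[1]-f["cy"])/f["fy"],1]); o=-Rm.T@t
    return o+d*(h-o[2])/d[2]
def maskpts(f,m):
    v,u=np.nonzero(m); p,ok=pts(f,np.c_[u,v]); return p[ok]
E
python3 - <<'E'
from h import *
np.set_printoptions(precision=1,suppress=True)
print(state(), pinch_z)
ims=[]
for c in ("scene","side"):
    f=grab_frame(c); Rm,t=ext(f); print(c,"campos",-Rm.T@t,"axis",Rm[2])
    cv2.imwrite(f"pics/{c}0.png",f["img"][:,:,::-1])
    for n in ("cupboard","door_jamb_panel","handle_bar","gold_jar","red_jar","pot","scale","timer"):
        ms=masks_of(c,n); ls=landmark_of(c,n)
        if ms and ls:
            p=maskpts(f,ms[0]["pixels"]); 
            print(n,round(ms[0]["p"],2),ms[0]["box"],"med",np.median(p,0) if len(p) else None,"lo",np.percentile(p,3,0),"hi",np.percentile(p,97,0),"lm",round(ls[0]["p"],2),ls[0]["point"],atheight(f,ls[0]["point"],140 if n=="handle_bar" else 0))
        else: print(n,len(ms),len(ls))
    for n in ("jamb_hinge","fold_hinge"):
        for l in landmark_of(c,n)[:2]: print(n,l,atheight(f,l["point"],125))
E
```

```text
{'time_s': 0.0, 'qpos': array([-64.6,  18.4,  89.7,  -0. ,  72. ,  -1.1]), 'qvel': array([-0.1,  0. , -0.1, -0. , -0. , -0.1]), 'effort': array([  0. , -41.2, -23.2,   0.1,   0. ,  -0. ]), 'ee_pos': array([ 257. , -513.8,  213.1]), 'ee_rot': array([-179.9,   -0. ,   26.6]), 'force': array([-0.2,  0.2, -0.2]), 'torque': array([-0.,  0., -0.]), 'gripper_force': 0.0, 'gripper_width': 91.07526956079886} 18.8
scene campos [1025.7 -891.9  855. ] axis [-0.4  0.7 -0.6]
cupboard 0 0Traceback (most recent call last):
  File "<stdin>", line 9, in <module>
ValueError: it knows: cupboard, fold_hinge, gold_jar, handle_bar, jamb_hinge, pot, red_jar, scale, timer
```

```bash
python3 - <<'E'
from h import *
np.set_printoptions(precision=1,suppress=True)
for c in ("scene","side"):
    f=grab_frame(c); Rm,t=ext(f); print(c,"campos",-Rm.T@t,"axis",Rm[2])
    cv2.imwrite(f"pics/{c}0.png",f["img"][:,:,::-1]); np.save(f"{c}0.npy",f,allow_pickle=True)
    for n in ("cupboard","handle_bar","gold_jar","red_jar","scale"):
        ms=masks_of(c,n); ls=landmark_of(c,n)
        if ms:
            p=maskpts(f,ms[0]["pixels"]); 
            if len(p): print(n,round(ms[0]["p"],2),ms[0]["box"],"med",np.median(p,0),"lo",np.percentile(p,3,0),"hi",np.percentile(p,97,0))
        if ls: print("  lm",n,round(ls[0]["p"],2),ls[0]["point"],atheight(f,ls[0]["point"],140 if n=="handle_bar" else 0))
    for n in ("jamb_hinge","fold_hinge"):
        for l in landmark_of(c,n)[:2]: print(n,l,atheight(f,l["point"],125))
E
```

```text
scene campos [1025.7 -891.9  855. ] axis [-0.4  0.7 -0.6]
side campos [   3.   392.2 1222.1] axis [ 0.4 -0.3 -0.8]
cupboard 0.73 [307.9, 157.8, 139.0, 145.6] med [590.1 -63.8 256.2] lo [ 540.7 -248.3   27.4] hi [723.9  72.1 262.6]
  lm cupboard 0.88 [329.1, 204.2] [ 565.8 -101.6    0. ]
handle_bar 0.77 [346.8, 183.4, 9.4, 31.2] med [ 512.4 -120.4  127.9] lo [ 496.4 -125.6   95.1] hi [ 538.9 -117.1  192.6]
  lm handle_bar 0.45 [352.5, 184.4] [ 506.7 -131.9  140. ]
scale 0.84 [227.8, 299.5, 85.2, 96.6] med [506.  297.9  37.1] lo [409.1 202.2  20.3] hi [612.4 388.7  43. ]
  lm scale 0.67 [229.8, 302.0] [512.1 287.2   0. ]
jamb_hinge {'point': [272.2, 208.5], 'p': 0.89} [595.8  68.7 125. ]
fold_hinge {'point': [329.6, 185.3], 'p': 0.57} [551.9 -91.2 125. ]
```

View pics/scene0.png

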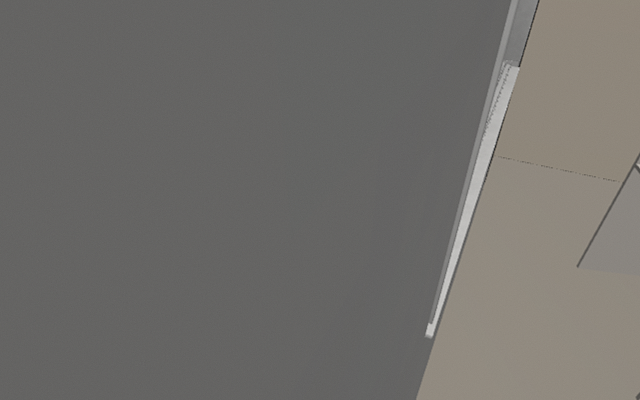

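View pics/side0.png

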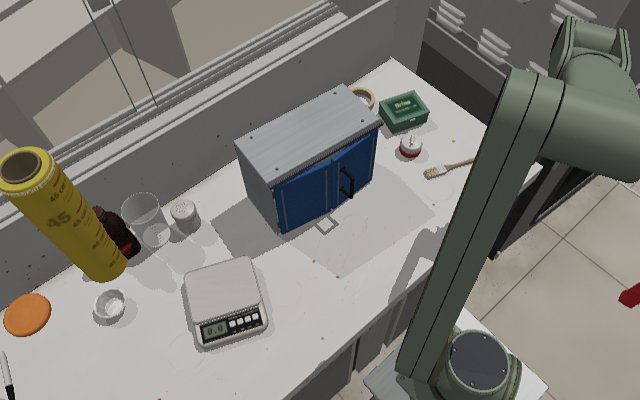

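```bash
python3 - <<'E'
from h import *
np.set_printoptions(precision=1,suppress=True)
f=np.load("side0.npy",allow_pickle=True).item()
v,u=np.mgrid[0:400,0:640]; P,ok=pts(f,np.c_[u.ravel(),v.ravel()]); P=P.reshape(400,640,3)
box=(u>225)&(u<390)&(v>75)&(v<240)
def rect(m):
    r=cv2.minAreaRect(P[m][:,:2].astype(np.float32)); print(r, cv2.boxPoints(r)); return r
m=box&(abs(P[...,2]-260)<6); m=cv2.erode(m.astype(np.uint8),np.ones((3,3)))>0; print(m.sum(),np.median(P[m][:,2])); rect(m)
s=(u>175)&(u<275)&(v>250)&(v<345)&(abs(P[...,2]-41)<6);s=cv2.erode(s.astype(np.uint8),np.ones((2,2)))>0; print(s.sum(),np.median(P[s][:,2])); rect(s)
I=f["img"].astype(int); b=box&(I[...,2]>I[...,0]*1.8)&(I[...,2]>50)
print(b.sum()); q=P[b]
for lo,hi in ((30,110),(110,180),(180,235)):
    k=q[(q[:,2]>lo)&(q[:,2]<hi)]
    for y in range(-280,100,25):
        w=k[(k[:,1]>y)&(k[:,1]<y+25)]
        if len(w)>5: print(lo,y,len(w),np.median(w,0))
E
```

```text
6580 259.62287545660877
((724.9149169921875, -109.09463500976562), (339.6330261230469, 340.2153015136719), 84.2663803100586) [[ 538.7 -261.1]
 [ 877.2 -295.1]
 [ 911.1   42.9]
 [ 572.6   76.9]]
2757 38.92708263972534
((529.4070434570312, 287.4722595214844), (175.9709930419922, 168.2213592529297), 67.66504669189453) [[418.2 238.1]
 [573.8 174.1]
 [640.6 336.9]
 [485.  400.8]]
4453
30 -255 39 [ 543.6 -240.9   69.8]
30 -230 93 [ 542.9 -217.7   69.5]
30 -205 91 [ 542.3 -192.1   73.4]
30 -180 35 [ 542.1 -175.7   66.9]
30 -155 65 [ 541.9 -143.3   81.9]
30 -130 53 [ 541.5 -120.9   62.2]
30 -105 117 [542.6 -94.9  73.7]
30 -80 88 [546.6 -64.4  69.4]
30 -55 128 [551.  -42.1  71.4]
30 -30 125 [556.7 -17.7  72.5]
30 -5 130 [561.6   7.5  72.7]
30 20 135 [567.   32.9  70.9]
30 45 92 [572.8  60.6  71.4]
110 -255 38 [ 543.4 -241.9  147.2]
110 -230 97 [ 542.8 -217.2  147.5]
110 -205 93 [ 542.6 -191.4  146.5]
110 -180 85 [ 542.1 -168.8  148.6]
110 -155 67 [ 541.9 -142.4  147.9]
110 -130 63 [ 541.5 -120.   140.3]
110 -105 116 [542.5 -94.3 148. ]
110 -80 86 [547.1 -62.7 145.1]
110 -55 123 [551.2 -42.2 146.9]
110 -30 131 [556.5 -17.3 147.6]
110 -5 133 [561.7   7.8 145.5]
110 20 137 [566.9  32.7 145.5]
110 45 89 [572.5  60.3 147.2]
180 -255 35 [ 543.1 -240.6  212.4]
180 -230 81 [ 542.8 -217.7  207.2]
180 -205 87 [ 542.7 -192.   209.5]
180 -180 84 [ 542.  -166.9  207.1]
180 -155 85 [ 541.8 -143.4  207.4]
180 -130 60 [ 541.4 -119.7  217.1]
180 -105 104 [542.8 -94.7 209. ]
180 -80 92 [546.6 -64.8 212.1]
180 -55 115 [551.3 -41.9 207.4]
180 -30 109 [556.5 -17.3 208.9]
180 -5 114 [561.9   7.2 208.6]
180 20 120 [566.9  31.9 209. ]
180 45 90 [572.5  59.4 210. ]
```

Request:
move_arm([
  {"ry": 0.15},
  {"ry": 0.15},
  {"ry": 0.15},
  {"ry": 0.15},
  {"ry": 0.15},
  {"ry": 0.15},
  {"ry": 0.15},
  {"ry": 0.15},
  {"ry": 0.15},
  {"ry": 0.15},
], grip=1, squeeze=15)

```text
schema error: expected keys x, y, z, rx, ry, rz
```

```bash
python3 -c "
from workcell import state
s=state();print(s['time_s'],s['qpos'],s['ee_pos'],s['ee_rot'])"
```

```text
1.5 [-6.45686627e+01  1.83136900e+01  8.96391709e+01 -1.40426557e-03
  7.20442385e+01 -1.14669298e+00] [ 257.25779433 -514.25826328  213.95680494] [1.79997127e+02 1.39367158e-03 2.65784631e+01]
```

All six keys are needed in each row.

Request:
move_arm([
  {"x": 0,"y": 0,"z": 0,"rx": 0,"ry": 0.15,"rz": 0},
  {"x": 0,"y": 0,"z": 0,"rx": 0,"ry": 0.15,"rz": 0},
  {"x": 0,"y": 0,"z": 0,"rx": 0,"ry": 0.15,"rz": 0},
  {"x": 0,"y": 0,"z": 0,"rx": 0,"ry": 0.15,"rz": 0},
  {"x": 0,"y": 0,"z": 0,"rx": 0,"ry": 0.15,"rz": 0},
  {"x": 0,"y": 0,"z": 0,"rx": 0,"ry": 0.15,"rz": 0},
  {"x": 0,"y": 0,"z": 0,"rx": 0,"ry": 0.15,"rz": 0},
  {"x": 0,"y": 0,"z": 0,"rx": 0,"ry": 0.15,"rz": 0},
  {"x": 0,"y": 0,"z": 0,"rx": 0,"ry": 0.15,"rz": 0},
  {"x": 0,"y": 0,"z": 0,"rx": 0,"ry": 0.15,"rz": 0},
], grip=1, squeeze=15)

```text
time_s: 2.5
ee_pos: [256.3, -515.3, 214.0]
ee_rot: [178.5, -86.2, 27.9]
force: [1.6, 0.1, 0.2]
gripper_width: 91.3
gripper_force: 0.0
```

```bash
python3 -c "
from workcell import state
s=state();print(s['time_s'],s['qpos'],s['ee_pos'],s['ee_rot'])"
```

```text
2.5 [-94.74350262  43.89354341  94.95028044  63.13084739 106.87345702
 -54.05852332] [ 256.29817474 -515.30405162  214.03268488] [178.5118946  -86.20922489  27.93202296]
```

```bash
cat >> h.py <<'E'
def Rt(yaw,pitch=0):
    a=np.radians(yaw); p=np.radians(pitch)  # pitch: degrees below horizontal; tool x up, y right, z forward
    z=np.array([np.cos(a)*np.cos(p),np.sin(a)*np.cos(p),-np.sin(p)]); y=np.array([np.sin(a),-np.cos(a),0]); x=np.cross(y,z)
    return np.c_[x,y,z]
def cur(): 
    s=state(); return np.array(s["ee_pos"]),R.from_euler("xyz",s["ee_rot"],degrees=True).as_matrix(),s
def rows(p0,R0,way):
    """way: list of (pos, yaw, pitch, n)"""
    for pos,yaw,pit,n in way:
        R1=Rt(yaw,pit); rv=R.from_matrix(R0.T@R1).as_rotvec(); P0=p0; Ra=R0
        print("->",pos,yaw,pit)
        for i in range(1,n+1):
            Pb=P0+(np.array(pos,float)-P0)*i/n; Rb=R0@R.from_rotvec(rv*i/n).as_matrix()
            print("  ",np.round(Ra.T@(Pb-p0),0),np.round(R.from_matrix(Ra.T@Rb).as_rotvec(),3)); p0=Pb; Ra=Rb
        p0=np.array(pos,float); R0=R1
E
python3 - <<'E'
from h import *
p,r,s=cur(); print(r)
rows(p,r,[((429,-159,140),27,0,10),((514,-115.7,140),27,0,5)])
E
```

```text
[[ 0.05841132  0.44537182  0.89343834]
 [ 0.03096901 -0.89534407  0.44429711]
 [ 0.99781213  0.00171692 -0.06609095]]
-> (429, -159, 140) 27 0
   [ -5. -24.  32.] [0.001 0.007 0.   ]
   [ -5. -24.  32.] [0.001 0.007 0.   ]
   [ -6. -24.  32.] [0.001 0.007 0.   ]
   [ -6. -24.  32.] [0.001 0.007 0.   ]
   [ -6. -24.  32.] [0.001 0.007 0.   ]
   [ -6. -24.  32.] [0.001 0.007 0.   ]
   [ -7. -24.  32.] [0.001 0.007 0.   ]
   [ -7. -24.  32.] [0.001 0.007 0.   ]
   [ -7. -24.  32.] [0.001 0.007 0.   ]
   [ -7. -24.  32.] [0.001 0.007 0.   ]
-> (514, -115.7, 140) 27 0
   [ 0.  0. 19.] [0. 0. 0.]
   [ 0.  0. 19.] [0. 0. 0.]
   [ 0.  0. 19.] [0. 0. 0.]
   [ 0.  0. 19.] [0. 0. 0.]
   [ 0.  0. 19.] [0. 0. 0.]
```

Request:
move_arm([
  {"x": -5,"y": -24,"z": 32,"rx": 0,"ry": 0.007,"rz": 0},
  {"x": -5,"y": -24,"z": 32,"rx": 0,"ry": 0.007,"rz": 0},
  {"x": -6,"y": -24,"z": 32,"rx": 0,"ry": 0.007,"rz": 0},
  {"x": -6,"y": -24,"z": 32,"rx": 0,"ry": 0.007,"rz": 0},
  {"x": -6,"y": -24,"z": 32,"rx": 0,"ry": 0.007,"rz": 0},
  {"x": -6,"y": -24,"z": 32,"rx": 0,"ry": 0.007,"rz": 0},
  {"x": -7,"y": -24,"z": 32,"rx": 0,"ry": 0.007,"rz": 0},
  {"x": -7,"y": -24,"z": 32,"rx": 0,"ry": 0.007,"rz": 0},
  {"x": -7,"y": -24,"z": 32,"rx": 0,"ry": 0.007,"rz": 0},
  {"x": 0,"y": 0,"z": 0,"rx": 0,"ry": 0.007,"rz": 0},
], grip=0.5)

```text
time_s: 3.5
ee_pos: [416.2, -188.7, 146.4]
ee_rot: [-96.0, -89.7, -57.1]
force: [-0.7, -0.9, 0.0]
gripper_width: 45.5
gripper_force: 0.0
```

```bash
python3 - <<'E'
from h import *
np.set_printoptions(precision=2,suppress=True)
f=grab_frame("wrist"); cv2.imwrite("pics/w1.png",f["img"][:,:,::-1])
print(landmark_of("wrist","handle_bar")[:2], [(m["p"],m["box"]) for m in masks_of("wrist","handle_bar")][:2])
print(f["fx"],f["cx"],f["cy"])
p,r,s=cur(); print(p,r,s["qpos"])
rows(p,r,[((514,-115.7,140),27,0,6)])
# bar predicted vs wrist camera
Rm,t=ext(f)
b=np.array([[501.5,-122.1,h] for h in (95,140,185)])@Rm.T+t
th=np.arctan2(np.hypot(b[:,0],b[:,1]),b[:,2]); a=np.arctan2(b[:,1],b[:,0])
print(np.c_[f["cx"]+f["fx"]*th*np.cos(a),f["cy"]+f["fy"]*th*np.sin(a)])
E
```

```text
[{'point': [308.1, 199.1], 'p': 0.91}] [(0.85, [318.0, 192.6, 34.7, 113.1])]
309.70691628693146 326.13325532649964 193.60204754163576
[ 416.19 -194.37  146.33] [[ 0.    0.45  0.89]
 [ 0.   -0.89  0.45]
 [ 1.    0.   -0.  ]] [-73.21  44.67 139.13  80.26  89.28 -93.83]
-> (514, -115.7, 140) 27 0
   [-1. -4. 20.] [0. 0. 0.]
   [-1. -4. 20.] [0. 0. 0.]
   [-1. -4. 20.] [0. 0. 0.]
   [-1. -4. 20.] [0. 0. 0.]
   [-1. -4. 20.] [0. 0. 0.]
   [-1. -4. 20.] [0. 0. 0.]
[[304.42 242.53]
 [303.07 198.81]
 [301.96 151.03]]
```

View pics/w1.png

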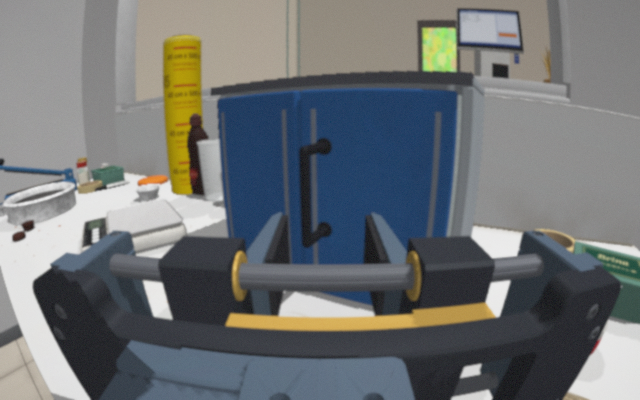

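Request:
move_arm([
  {"x": -2,"y": -8,"z": 16,"rx": 0,"ry": 0,"rz": 0},
  {"x": -2,"y": -8,"z": 16,"rx": 0,"ry": 0,"rz": 0},
  {"x": -2,"y": -8,"z": 20,"rx": 0,"ry": 0,"rz": 0},
  {"x": 0,"y": 0,"z": 20,"rx": 0,"ry": 0,"rz": 0},
  {"x": 0,"y": 0,"z": 20,"rx": 0,"ry": 0,"rz": 0},
  {"x": 0,"y": 0,"z": 16,"rx": 0,"ry": 0,"rz": 0},
  {"x": 0,"y": 0,"z": 14,"rx": 0,"ry": 0,"rz": 0},
  {"x": 0,"y": 0,"z": 0,"rx": 0,"ry": 0,"rz": 0},
  {"x": 0,"y": 0,"z": 0,"rx": 0,"ry": 0,"rz": 0},
])

```text
time_s: 4.55
ee_pos: [514.3, -118.5, 140.8]
ee_rot: [101.1, -89.9, 105.4]
force: [0.9, -1.4, -0.6]
gripper_width: 45.5
gripper_force: 0.0
```

Request:
move_arm([
  {"x": 0,"y": 0,"z": 0,"rx": 0,"ry": 0,"rz": 0},
  {"x": 0,"y": 0,"z": 0,"rx": 0,"ry": 0,"rz": 0},
  {"x": 0,"y": 0,"z": 0,"rx": 0,"ry": 0,"rz": 0},
  {"x": 0,"y": 0,"z": 0,"rx": 0,"ry": 0,"rz": 0},
  {"x": 0,"y": 0,"z": 0,"rx": 0,"ry": 0,"rz": 0},
], grip=0, squeeze=10)

```text
time_s: 5.05
ee_pos: [513.8, -116.6, 140.6]
ee_rot: [-144.9, -89.9, -8.4]
force: [-0.0, -1.1, -0.3]
gripper_width: 9.9
gripper_force: 10.0
```

```bash
python3 - <<'E'
from h import *
np.set_printoptions(precision=2,suppress=True)
p,r,s=cur(); print(p,s["ee_rot"],s["qpos"],s["force"],s["gripper_width"],s["gripper_force"])
E
```

```text
[ 513.76 -116.64  140.57] [-144.87  -89.93   -8.45] [-53.27  46.2  142.08  99.95  91.38 -98.11] [-0.04 -1.14 -0.29] 9.88923409661821 9.99644860625267
```

```bash
cat >> h.py <<'E'
O=np.array([572,-94.]);PSI=-5.55
def c2w(v,z): 
    a=np.radians(PSI); return np.array([O[0]+v[0]*np.cos(a)-v[1]*np.sin(a),O[1]+v[0]*np.sin(a)+v[1]*np.cos(a),z])
def bar(q): s,c=np.sin(np.radians(q)),np.cos(np.radians(q)); return c2w((-130*s-54*c,160-190*c-54*s),140.6)
E
python3 - <<'E'
from h import *
np.set_printoptions(suppress=True)
yaw=lambda q: np.interp(q,[6.4,40,80],[27,52,72])
off=14.
q=np.linspace(6.4,80.5,21); 
for i in range(20):
    a,b=Rt(yaw(q[i])),Rt(yaw(q[i+1])); A=bar(q[i])+off*a[:,2]; B=bar(q[i+1])+off*b[:,2]
    print(round(q[i+1],1),np.round(a.T@(B-A),1),np.round(np.radians(yaw(q[i+1])-yaw(q[i])),3),B.round(0))
E
```

```text
10.1 [ 0.  -3.5 -7.5] 0.048 [ 505. -116.  141.]
13.8 [ 0.  -4.3 -6.6] 0.048 [ 497. -116.  141.]
17.5 [ 0.  -5.  -5.7] 0.048 [ 490. -114.  141.]
21.2 [ 0.  -5.7 -4.6] 0.048 [ 483. -112.  141.]
24.9 [ 0.  -6.2 -3.5] 0.048 [ 476. -110.  141.]
28.6 [ 0.  -6.6 -2.4] 0.048 [ 470. -106.  141.]
32.3 [ 0.  -6.9 -1.2] 0.048 [ 464. -102.  141.]
36.0 [ 0.  -7.1  0.1] 0.048 [459. -97. 141.]
39.7 [ 0.  -7.1  1.3] 0.048 [455. -91. 141.]
43.4 [ 0.  -6.8  2.5] 0.033 [451. -85. 141.]
47.2 [ 0.  -6.6  3.6] 0.032 [448. -78. 141.]
50.9 [ 0.  -6.3  4.7] 0.032 [445. -71. 141.]
54.6 [ 0.  -6.   5.8] 0.032 [443. -63. 141.]
58.3 [ 0.  -5.6  6.8] 0.032 [442. -54. 141.]
62.0 [ 0.  -5.   7.7] 0.032 [441. -45. 141.]
65.7 [ 0.  -4.5  8.6] 0.032 [441. -35. 141.]
69.4 [ 0.  -3.8  9.4] 0.032 [442. -25. 141.]
73.1 [ 0.  -3.1 10.2] 0.032 [443. -15. 141.]
76.8 [ 0.  -2.3 10.9] 0.032 [445.  -4. 141.]
80.5 [ 0.  -1.4 11.4] 0.028 [447.   8. 141.]
```

Request:
move_arm([
  {"x": 0,"y": -3.5,"z": -7.5,"rx": 0.048,"ry": 0,"rz": 0},
  {"x": 0,"y": -4.3,"z": -6.6,"rx": 0.048,"ry": 0,"rz": 0},
  {"x": 0,"y": -5,"z": -5.7,"rx": 0.048,"ry": 0,"rz": 0},
  {"x": 0,"y": -5.7,"z": -4.6,"rx": 0.048,"ry": 0,"rz": 0},
  {"x": 0,"y": -6.2,"z": -3.5,"rx": 0.048,"ry": 0,"rz": 0},
  {"x": 0,"y": 0,"z": 0,"rx": 0,"ry": 0,"rz": 0},
])

```text
time_s: 5.65
ee_pos: [477.1, -111.5, 140.6]
ee_rot: [123.8, -89.9, 96.6]
force: [-3.7, -3.1, 0.7]
gripper_width: 9.9
gripper_force: 10.0
```

```bash
python3 - <<'E'
from h import *
np.set_printoptions(precision=2,suppress=True)
p,r,s=cur(); print(p,r[:,2],s["qpos"],s["force"],s["gripper_width"],s["gripper_force"])
E
```

```text
[ 477.12 -111.52  140.59] [ 0.76  0.65 -0.  ] [-57.72  45.1  134.6   81.93  89.99 -89.78] [-3.73 -3.06  0.67] 9.907435093934492 10.001240819692612
```

Forces are small and the bar is held, so I'll continue along the arc.

Request:
move_arm([
  {"x": 0,"y": -6.6,"z": -2.4,"rx": 0.048,"ry": 0,"rz": 0},
  {"x": 0,"y": -6.9,"z": -1.2,"rx": 0.048,"ry": 0,"rz": 0},
  {"x": 0,"y": -7.1,"z": 0.1,"rx": 0.048,"ry": 0,"rz": 0},
  {"x": 0,"y": -7.1,"z": 1.3,"rx": 0.048,"ry": 0,"rz": 0},
  {"x": 0,"y": -6.8,"z": 2.5,"rx": 0.032,"ry": 0,"rz": 0},
  {"x": 0,"y": -6.6,"z": 3.6,"rx": 0.032,"ry": 0,"rz": 0},
  {"x": 0,"y": -6.3,"z": 4.7,"rx": 0.032,"ry": 0,"rz": 0},
  {"x": 0,"y": 0,"z": 0,"rx": 0,"ry": 0,"rz": 0},
])

```text
time_s: 6.45
ee_pos: [445.8, -71.2, 140.6]
ee_rot: [-114.5, -89.9, -8.5]
force: [-4.3, -0.5, -1.0]
gripper_width: 9.5
gripper_force: 10.0
```

```bash
python3 - <<'E'
from h import *
np.set_printoptions(precision=2,suppress=True)
p,r,s=cur(); print(p,r[:,2],s["qpos"],s["force"],s["gripper_width"],s["gripper_force"])
E
```

```text
[445.84 -71.17 140.55] [ 0.55  0.84 -0.  ] [-54.8   45.1  128.65  68.37  92.28 -84.13] [-4.29 -0.51 -0.96] 9.543167371225966 10.00070258975029
```

Request:
move_arm([
  {"x": 0,"y": -6,"z": 5.8,"rx": 0.032,"ry": 0,"rz": 0},
  {"x": 0,"y": -5.6,"z": 6.8,"rx": 0.032,"ry": 0,"rz": 0},
  {"x": 0,"y": -5,"z": 7.7,"rx": 0.032,"ry": 0,"rz": 0},
  {"x": 0,"y": -4.5,"z": 8.6,"rx": 0.032,"ry": 0,"rz": 0},
  {"x": 0,"y": -3.8,"z": 9.4,"rx": 0.032,"ry": 0,"rz": 0},
  {"x": 0,"y": -3.1,"z": 10.2,"rx": 0.032,"ry": 0,"rz": 0},
  {"x": 0,"y": 0,"z": 0,"rx": 0,"ry": 0,"rz": 0},
])

```text
time_s: 7.15
ee_pos: [444.1, -14.0, 140.6]
ee_rot: [-97.3, -89.9, -14.6]
force: [-4.3, 2.1, -2.2]
gripper_width: 9.3
gripper_force: 10.0
```

```bash
python3 - <<'E'
from h import *
np.set_printoptions(precision=2,suppress=True)
p,r,s=cur(); print(p,r[:,2],s["qpos"],s["force"],s["gripper_width"],s["gripper_force"])
f=grab_frame("side"); cv2.imwrite("pics/s2.png",f["img"][60:260,200:440,::-1].repeat(2,0).repeat(2,1))
for n in ("fold_hinge",): 
    for l in landmark_of("side",n)[:1]: 
        w=atheight(f,l["point"],125); print(l,w)
        J=c2w((0,160),0); d=w[:2]-J[:2]; print("q",np.degrees(np.arctan2(-d[0],-d[1]))-PSI, np.hypot(*d))
E
```

```text
[444.07 -14.01 140.57] [ 0.37  0.93 -0.  ] [-47.05  45.25 126.51  65.14  93.47 -82.42] [-4.27  2.13 -2.16] 9.292577489370009 10.00006690621376
{'point': [321.6, 243.4], 'p': 0.88} [434.73  38.14 125.  ]
q 85.48648155968849 155.13574305420923
```

View pics/s2.png

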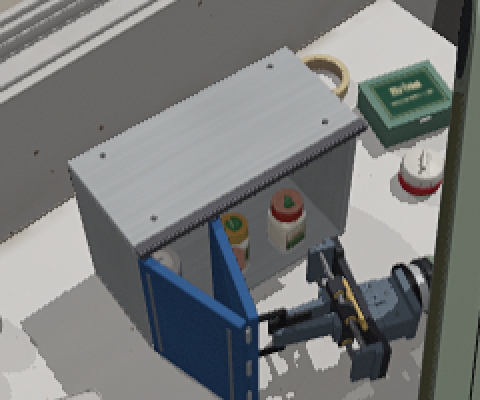

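Request:
move_arm([
  {"x": 0,"y": -2.3,"z": 10.9,"rx": 0.032,"ry": 0,"rz": 0},
  {"x": 0,"y": -1.4,"z": 11.4,"rx": 0.028,"ry": 0,"rz": 0},
  {"x": 0,"y": -0.5,"z": 6,"rx": 0.02,"ry": 0,"rz": 0},
  {"x": 0,"y": 0,"z": 0,"rx": 0,"ry": 0,"rz": 0},
])

```text
time_s: 7.65
ee_pos: [449.6, 12.8, 140.7]
ee_rot: [-92.6, -89.9, -14.8]
force: [-6.4, 1.3, -1.2]
gripper_width: 9.6
gripper_force: 10.0
```

```bash
python3 - <<'E'
from h import *
np.set_printoptions(precision=2,suppress=True)
p,r,s=cur(); print(p,r[:,2],s["qpos"],s["force"],s["gripper_width"],s["gripper_force"])
f=grab_frame("side"); 
for l in landmark_of("side","fold_hinge")[:1]: 
        w=atheight(f,l["point"],125); print(l,w)
        J=c2w((0,160),0); d=w[:2]-J[:2]; print("q",np.degrees(np.arctan2(-d[0],-d[1]))+PSI, np.hypot(*d))
for q in(78,80.2,81): print(bar(q)+14*r[:,2])
# door plane from depth on blue px, jamb outer face
v,u=np.mgrid[0:400,0:640]; P,ok=pts(f,np.c_[u.ravel(),v.ravel()]); I=f["img"].reshape(-1,3).astype(int)
b=(I[:,2]>I[:,0]*1.8)&(I[:,2]>50)&ok&(u.ravel()>225)&(u.ravel()<390)&(P[:,2]>20)&(P[:,2]<235)
x=P[b]; x=x[x[:,1]>x[:,1].mean()-200]
# ransac-ish line fits
import random
best=None
for _ in range(300):
    a,c=x[random.sample(range(len(x)),2),:2]; n=np.array([a[1]-c[1],c[0]-a[0]]); L=np.hypot(*n)
    if L<60: continue
    k=abs((x[:,:2]-a)@n/L)<2.5
    if best is None or k.sum()>best.sum(): best=k
d=np.linalg.svd(x[best,:2]-x[best,:2].mean(0),full_matrices=False)[2][0]; print("face",best.sum(),len(x),d,"q",np.degrees(np.arctan2(d[0],d[1]))+PSI)
g=landmark_of("side","gold_jar"); print(g[:1])
m=masks_of("side","gold_jar")
if m: p=maskpts(f,m[0]["pixels"]); print(m[0]["p"],m[0]["box"],np.median(p,0),np.percentile(p,5,0),np.percentile(p,95,0))
m=masks_of("side","red_jar")
if m: p=maskpts(f,m[0]["pixels"]); print(m[0]["p"],m[0]["box"],np.median(p,0),np.percentile(p,5,0),np.percentile(p,95,0))
E
```

```text
[449.56  12.81 140.67] [ 0.3   0.95 -0.  ] [-42.79  45.36 125.13  64.92  94.06 -81.3 ] [-6.36  1.35 -1.18] 9.590735651854532 10.000486895442009
{'point': [319.8, 248.9], 'p': 0.96} [426.18  51.38 125.  ]
q 79.53379892779255 161.8901532389227
[445.    0.1 140.6]
[446.74   6.74 140.6 ]
[447.42   9.18 140.6 ]
face 1413 1942 [-1.   -0.08] q -100.04049427137709
[{'point': [316.6, 192.0], 'p': 0.93}]
0.68 [316.9, 181.2, 15.1, 30.6] [605.34 -90.03  86.73] [ 595.16 -115.15   14.14] [631.44 -77.38 117.7 ]
0.91 [343.9, 169.6, 19.9, 31.2] [ 589.1  -174.64   80.86] [ 577.04 -202.04   22.97] [ 615.6  -161.21  109.33]
```

Request:
move_arm([
  {"x": 0,"y": 0,"z": 5,"rx": 0,"ry": 0,"rz": 0},
  {"x": 0,"y": 0,"z": 0,"rx": 0,"ry": 0,"rz": 0},
])

```text
time_s: 8.1
ee_pos: [451.0, 17.1, 140.7]
ee_rot: [-89.5, -89.9, -18.0]
force: [-9.6, -1.3, -1.2]
gripper_width: 9.4
gripper_force: 10.0
```

```bash
python3 - <<'E'
from h import *
np.set_printoptions(precision=1,suppress=True)
p,r,s=cur(); print(p,r[:,2],s["force"],s["gripper_width"])
a=np.radians(PSI); C=lambda w:(np.array([[np.cos(a),np.sin(a)],[-np.sin(a),np.cos(a)]])@(w[:2]-O))
f=grab_frame("side")
for l in landmark_of("side","fold_hinge")[:1]: 
        w=atheight(f,l["point"],125); d=C(w)-[0,160]; print("q",np.degrees(np.arctan2(-d[0],-d[1])))
for n in("gold_jar","red_jar","pot"):
    for l in landmark_of("side",n)[:1]: w=atheight(f,l["point"],10); print(n,l["p"],w,C(w))
    for m in masks_of("side",n)[:1]:
        w=maskpts(f,m["pixels"]); w=w[(w[:,2]>15)&(w[:,2]<120)]
        c=np.c_[(w[:,:2]-O)@np.array([[np.cos(a),np.sin(a)],[-np.sin(a),np.cos(a)]]).T,w[:,2]]
        for lo in (20,40,60,85): 
            k=c[(c[:,2]>lo)&(c[:,2]<lo+20)]
            if len(k)>4: print("  ",lo,len(k),np.median(k,0),k.min(0),k.max(0))
E
```

```text
[451.   17.1 140.7] [0.3 1.  0. ] [-9.6 -1.3 -1.2] 9.417810096953762
q 78.90424006973738
gold_jar 0.75 [ 618.4 -104.4   10. ] [47.2 -5.9]
   20 53 [28.2 11.8 30.1] [ 21.8 -16.4  20.4] [50.6 21.8 39.6]
   40 56 [28.8 10.3 49. ] [ 22.4 -17.2  40. ] [47.7 22.7 59.4]
   60 61 [29.5 12.9 70.1] [21.7 -8.9 60.5] [56.9 22.3 79.9]
   85 53 [29.1 12.6 94.9] [ 22.7 -10.5  85.1] [ 55.6  21.2 104.5]
red_jar 0.59 [ 600.1 -180.7   10. ] [ 36.4 -83.6]
   20 67 [ 18.3 -70.3  30.3] [  11.8 -107.7   20.3] [ 48.9 -62.3  39.1]
   40 79 [ 16.8 -72.5  51.4] [  11.  -107.6   40.1] [ 51.8 -62.9  59.8]
   60 92 [ 19.3 -72.4  71.1] [  12.9 -108.5   60.1] [ 57.6 -62.4  80. ]
   85 113 [ 26.1 -79.4 100.3] [  13.6 -108.2   85.2] [ 61.4 -63.8 105. ]
pot 0.44 [679.8   9.9  10. ] [ 97.3 113.8]
   20 9 [62.9 80.6 33.3] [58.3 75.7 25.5] [70.3 89.5 39.6]
   40 142 [85.1 88.4 50.9] [56.4 71.7 42.5] [106.7 103.   57. ]
```

```bash
cat > k.py <<'E'
from h import *
from scipy.optimize import least_squares
D=[([-64.5687,18.3137,89.6392,-.0014,72.0442,-1.1467],[257.258,-514.258,213.957],[179.997,0,26.578]),
([-94.7435,43.8935,94.9503,63.1308,106.8735,-54.0585],[256.298,-515.304,214.033],[178.5119,-86.2092,27.932]),
([-53.27,46.2,142.08,99.95,91.38,-98.11],[513.76,-116.64,140.57],[-144.87,-89.93,-8.45]),
([-57.72,45.1,134.6,81.93,89.99,-89.78],[477.12,-111.52,140.59],None),
([-54.8,45.1,128.65,68.37,92.28,-84.13],[445.84,-71.17,140.55],None),
([-47.05,45.25,126.51,65.14,93.47,-82.42],[444.07,-14.01,140.57],None)]
def fk(q,k):
    d1,a1,a2,a3,e,lat,L=k; E=lambda ax,d:R.from_euler(ax,d,degrees=True).as_matrix()
    A=E("z",q[0]); p=A@[a1,lat,d1]; A=A@E("y",q[1]); p=p+A@[0,0,a2]; A=A@E("y",q[2]); p=p+A@[e,0,a3]
    A=A@E("z",q[3])@E("y",q[4])@E("z",q[5]); A=A@E("z",W); return p+A@[0,0,L],A
W=0
fit=least_squares(lambda k:np.concatenate([fk(q,k)[0]-p for q,p,_ in D]),[200,0,430,430,0,10,200])
K=fit.x
# tool roll offset
A=fk(D[0][0],K)[1]; W=np.degrees(R.from_matrix(A.T@R.from_euler("xyz",D[0][2],degrees=True).as_matrix()).as_rotvec()[2])
LO=np.array([-177,-47.5,13,-76,4,-145]);HI=np.array([177,115,149,256,150,145])
def ik(pos,Rm,q0):
    f=lambda q:np.r_[(fk(q,K)[0]-pos),200*R.from_matrix(Rm.T@fk(q,K)[1]).as_rotvec()]
    r=least_squares(f,np.clip(q0,LO+1e-3,HI-1e-3),bounds=(LO,HI)); return r.x,np.sqrt(2*r.cost)
E
python3 - <<'E'
from k import *
import k
np.set_printoptions(precision=1,suppress=True)
print(K,np.sqrt(2*fit.cost),W)
for q,p,e in D[1:3]: print(np.degrees(R.from_matrix(fk(q,K)[1].T@R.from_euler("xyz",e,degrees=True).as_matrix()).magnitude()))
q=np.array([-43,45.4,125,65,94,-81.])
def path(ws,q):
    for pos,y,pt in ws:
        q,e=ik(np.array(pos,float),Rt(y,pt),q); print(pos,y,pt,"->",q,"err",round(e,1))
    return q
path([((434,-43,141),72,0),((434,-120,120),60,0),((440,-160,100),45,0),((450,-155,85),35,0),((495,-140,85),25,0),((530,-120,85),15,0),((624,-96,85),8.5,0)],q)
print("pitched")
path([((434,-43,141),72,0),((434,-120,140),50,10),((440,-160,120),30,15),((495,-116,120),8.5,20),((560,-106,105),8.5,20),((624,-96,85),8.5,20)],q)
E
```

```text
[140.3   0.  591.8 417.   25.2  11.5 335.7] 0.0882336296979709 90.00043159433837
0.00045496413795531495
0.007978369348056995
(434, -43, 141) 72 0 -> [-49.   45.7 121.7  59.6  96.4 -79.2] err 0.0
(434, -120, 120) 60 0 -> [-58.4  48.2 121.7  62.   94.8 -81.1] err 0.0
(440, -160, 100) 45 0 -> [-64.5  50.4 127.5  70.6  90.7 -88. ] err 0.0
(450, -155, 85) 35 0 -> [-65.   53.3 135.1  80.1  88.6 -98.2] err 0.0
(495, -140, 85) 25 0 -> [ -57.8   55.4  141.7   96.8   92.1 -107.1] err 0.0
(530, -120, 85) 15 0 -> [ -47.4   59.4  148.6  114.8  102.6 -115.2] err 0.0
(624, -96, 85) 8.5 0 -> [ -28.5   56.4  143.7  141.2  105.9 -102.4] err 0.0
pitched
(434, -43, 141) 72 0 -> [-49.   45.7 121.7  59.6  96.4 -79.2] err 0.0
(434, -120, 140) 50 10 -> [-60.8  37.5 128.9  67.5  85.  -77.3] err 0.0
(440, -160, 120) 30 15 -> [-65.5  35.1 138.9  82.9  75.7 -83.8] err 0.0
(495, -116, 120) 8.5 20 -> [-45.8  26.6 149.  120.5  65.2 -84.6] err 17.2
(560, -106, 105) 8.5 20 -> [-33.9  33.  147.9 137.9  70.7 -90.6] err 0.0
(624, -96, 85) 8.5 20 -> [-26.5  36.3 141.3 144.5  68.  -88.5] err 0.0
```

```bash
cat > plan.py <<'E'
from k import *
np.set_printoptions(precision=1,suppress=True)
def clear(pos,Rm,op,objs):
    """min distance of finger/body boxes to vertical cylinders (x,y,r,ztop)"""
    out=[]
    g=lambda a,b,n:np.linspace(a,b,n)
    B=[]
    h=op/2+13.5
    for sx in g(-16,16,5):
        for sz in g(-79,0,12):
            for sy in list(g(op/2,h,3)): B+= [(sx,sy,sz),(sx,-sy,sz)]
    for sx in g(-38,38,9):
        for sy in g(-89,89,25):
            for sz in g(-260,-79,20): B.append((sx,sy,sz))
    W=np.array(B)@Rm.T+pos
    for x,y,r,zt in objs:
        k=W[W[:,2]<zt+8]; out.append(min(np.hypot(k[:,0]-x,k[:,1]-y))-r if len(k) else 999)
    return np.array(out),W[:,2].min()
b=bar(80.2); G=c2w((43,.5),0); Rd=c2w((35.5,-85.3),0)
panel=[c2w((t,105-t*.17-7),0) for t in np.linspace(-150,0,12)]
OBJ=[(Rd[0],Rd[1],23.5,107),(G[0],G[1],21,116),(b[0],b[1],5,190)]+[(p[0],p[1],7,243) for p in panel]
def path(ws,q,op=60,n=6):
    p0,y0,t0=ws[0]
    for pos,y,pt in ws[1:]:
        worst=None; zm=999; em=0
        for i in range(1,n+1):
            s=i/n; P=np.array(p0)*(1-s)+np.array(pos)*s; Y=y0+(y-y0)*s; T=t0+(pt-t0)*s
            q,e=ik(P,Rt(Y,T),q); em=max(em,e); c,z=clear(P,Rt(Y,T),op,OBJ); c=np.r_[c[:3],c[3:].min()]
            worst=c if worst is None else np.minimum(worst,c); zm=min(zm,z)
        print(pos,y,pt,q,"err%.1f"%em,"clear red,gold,bar,panel",worst,"zmin%.0f"%zm); p0,y0,t0=pos,y,pt
    return q
E
python3 - <<'E'
from plan import *
print(G,Rd,b)
q=np.array([-42,45.4,125,65,94,-81.])
pit=35
d=Rt(8.5,pit)[:,2]; T=np.array([G[0],G[1],80])+9*d; print("T",T)
q=path([((451,17,141),72,0),((428,-55,141),72,0),((430,-140,141),50,20),((470,-150,110),30,pit),((510,-135,85),18,pit),((560,T[1]-9.5,T[2]),8.5,pit),(tuple(T),8.5,pit)],q)
print("carry")
q=path([(tuple(T),8.5,pit),((T[0],T[1],T[2]+10),8.5,pit),((560,T[1]-9.5,T[2]+10),8.5,pit),((490,-130,100),20,pit),((470,-130,200),25,pit),((460,-130,345),25,pit),((470,100,345),25,pit),((548,283,250),15,pit),((548,283,112),15,pit)],q,42)
E
```

```text
[614.8 -97.7   0. ] [ 599.1 -182.3    0. ] [442.5  -6.6 140.6]
T [622.1 -96.6  74.8]
(428, -55, 141) 72 0 [-50.4  45.8 121.   58.3  97.  -78.8] err0.0 clear red,gold,bar,panel [89.6 86.4 24.1 26.3] zmin103
(430, -140, 141) 50 20 [-60.7  30.8 126.   63.4  79.4 -67.9] err0.0 clear red,gold,bar,panel [ 94.6 134.3  60.6  99. ] zmin108
(470, -150, 110) 30 35 [-52.9  21.4 133.6  79.5  55.8 -59.6] err0.0 clear red,gold,bar,panel [ 84.  121.5  95.5 133.3] zmin97
(510, -135, 85) 18 35 [-43.5  23.3 139.7 106.   48.5 -70. ] err0.0 clear red,gold,bar,panel [44.  84.6 52.  94.7] zmin72
(560, np.float64(-106.07135608682033), np.float64(74.83781207284059)) 8.5 35 [-29.   24.7 141.4 134.6  44.5 -77.9] err0.0 clear red,gold,bar,panel [18.4 34.1 21.7 40.2] zmin62
(np.float64(622.1381701391816), np.float64(-96.57135608682033), np.float64(74.83781207284059)) 8.5 35 [-23.1  26.5 134.5 137.7  39.7 -74.5] err0.0 clear red,gold,bar,panel [11.2  9.  21.5 15.1] zmin62
carry
(np.float64(622.1381701391816), np.float64(-96.57135608682033), np.float64(84.83781207284059)) 8.5 35 [-23.1  25.1 134.1 136.2  38.4 -72.
[... 286 characters left out ...]
4  49.4 -66.5] err0.0 clear red,gold,bar,panel [30.  41.1 26.9 49.7] zmin74
(470, -130, 200) 25 35 [-50.1   7.8 131.9  75.1  55.  -40.2] err0.0 clear red,gold,bar,panel [ 82.6 105.8  57.  100.1] zmin104
(460, -130, 345) 25 35 [-51.5  -4.5 118.5  60.8  65.9 -13.3] err0.0 clear red,gold,bar,panel [999.  999.  999.  119.4] zmin211
(470, 100, 345) 25 35 [ -7.2 -15.6 126.6  56.6  31.5  17.9] err0.0 clear red,gold,bar,panel [999 999 999 999] zmin332
(548, 283, 250) 15 35 [ 29.6   3.4 121.  -46.7   9.6 145. ] err25.9 clear red,gold,bar,panel [999.  999.  999.  210.6] zmin237
(548, 283, 112) 15 35 [ 27.4  14.4 123.5 -46.8   4.  145. ] err60.3 clear red,gold,bar,panel [407.  329.5 158.5 106.1] zmin99
```

```bash
python3 - <<'E'
from plan import *
pit=35
q0=np.array([-51.5,-4.5,118.5,60.8,65.9,-13.3])
for y in (40,48,56):
    print("yaw",y); d=Rt(y,pit)[:,2]; P=np.array([541,281,111])+9*d; P[2]=107
    ws=[((460,-130,345),25,pit),((440,0,345),y,pit),((470,130,345),y,pit),((P[0],P[1],250),y,pit),((P[0],P[1],150),y,pit),(tuple(P.round(1)),y,pit)]
    path(ws,q0,42)
E
```

```text
yaw 40
(440, 0, 345) 40 35 [-39.9  -8.1 121.5  59.8  68.9 -14.4] err0.0 clear red,gold,bar,panel [999 999 999 999] zmin332
(470, 130, 345) 40 35 [-12.7 -10.9 123.5  62.6  47.2   0.4] err0.0 clear red,gold,bar,panel [999 999 999 999] zmin332
(np.float64(546.6475618443742), np.float64(285.73886706066526), 250) 40 35 [ 16.1   4.8 125.2  97.3  19.5 -22. ] err0.0 clear red,gold,bar,panel [999.  999.  999.  214.5] zmin237
(np.float64(546.6475618443742), np.float64(285.73886706066526), 150) 40 35 [ 16.1  15.3 133.1 135.5  28.3 -63.4] err0.0 clear red,gold,bar,panel [999.  999.  145.6  38.3] zmin137
(np.float64(546.6), np.float64(285.7), np.float64(107.0)) 40 35 [ 16.1  21.  135.8 144.4  34.7 -73.7] err0.0 clear red,gold,bar,panel [397.6 249.8  94.   18.5] zmin94
yaw 48
(440, 0, 345) 48 35 [-40.6  -4.2 118.2  57.8  75.4 -19.4] err0.0 clear red,gold,bar,panel [999 999 999 999] zmin332
(470, 130, 345) 48 35 [-16.8  -7.5 121.   62.4  56.7  -7.1] err0.0 clear red,gold,bar,panel [999 999 999 999] zmin332
(np.float64(545.9330773368567), np.float64(286.4787374269333), 250) 48 35 [ 11.    6.4 123.3 
[... 495 characters left out ...]
err0.0 clear red,gold,bar,panel [999 999 999 999] zmin332
(470, 130, 345) 56 35 [-19.2  -3.8 117.9  61.   64.8 -12.8] err0.0 clear red,gold,bar,panel [999 999 999 999] zmin332
(np.float64(545.1225760902696), np.float64(287.11197040115763), 250) 56 35 [  6.9   8.6 120.6  80.3  38.9 -21.1] err0.0 clear red,gold,bar,panel [999.  999.  999.  220.6] zmin237
(np.float64(545.1225760902696), np.float64(287.11197040115763), 150) 56 35 [  6.9  18.1 128.  101.5  39.2 -48.2] err0.0 clear red,gold,bar,panel [999.  999.  162.6  36.2] zmin137
(np.float64(545.1), np.float64(287.1), np.float64(107.0)) 56 35 [  6.9  23.2 130.4 110.1  41.2 -59.4] err0.0 clear red,gold,bar,panel [397.3 246.  100.1   6.8] zmin94
```

```bash
cat >> plan.py <<'E'
OBJ+=[(p[0],p[1],7,243) for p in [c2w((-158+158*t+1,133+27*t+7),0) for t in np.linspace(0,1,12)]]
E
python3 - <<'E'
from plan import *
pit=35
q0=np.array([-51.5,-4.5,118.5,60.8,65.9,-13.3])
for y,off in ((22,15),(30,15),(30,30),(37,30)):
    print("yaw",y); d=Rt(y,pit)[:,2]; C=np.array([541+.38*off,281+.925*off,111]); P=C+9*d; P[2]=107; print(C)
    ws=[((460,-130,345),25,pit),((440,0,345),40,pit),((470,130,345),40,pit),((P[0],P[1],250),y,pit),((P[0],P[1],150),y,pit),(tuple(P.round(1)),y,pit)]
    path(ws,q0,42)
E
```

```text
yaw 22
[546.7 294.9 111. ]
(440, 0, 345) 40 35 [-39.9  -8.1 121.5  59.8  68.9 -14.4] err0.0 clear red,gold,bar,panel [999 999 999 999] zmin332
(470, 130, 345) 40 35 [-12.7 -10.9 123.5  62.6  47.2   0.4] err0.0 clear red,gold,bar,panel [999 999 999 999] zmin332
(np.float64(553.5355409491012), np.float64(297.636737811207), 250) 22 35 [  31.3    5.1  124.8  238.8    8.9 -143.1] err2.6 clear red,gold,bar,panel [999.  999.  999.  179.5] zmin237
(np.float64(553.5355409491012), np.float64(297.636737811207), 150) 22 35 [  31.3   15.5  132.8  198.8   24.1 -102. ] err0.0 clear red,gold,bar,panel [999.  999.  168.   77.3] zmin137
(np.float64(553.5), np.float64(297.6), np.float64(107.0)) 22 35 [ 31.2  21.2 135.4 194.4  32.  -96.9] err0.0 clear red,gold,bar,panel [415.4 279.5 148.   77.3] zmin94
yaw 30
[546.7 294.9 111. ]
(440, 0, 345) 40 35 [-39.9  -8.1 121.5  59.8  68.9 -14.4] err0.0 clear red,gold,bar,panel [999 999 999 999] zmin332
(470, 130, 345) 40 35 [-12.7 -10.9 123.5  62.6  47.2   0.4] err0.0 clear red,gold,bar,panel [999 999 999 999] zmin332
(np.float64(553.084658319246), np.float64(298
[... 1347 characters left out ...]
err0.0 clear red,gold,bar,panel [999 999 999 999] zmin332
(470, 130, 345) 40 35 [-12.7 -10.9 123.5  62.6  47.2   0.4] err0.0 clear red,gold,bar,panel [999 999 999 999] zmin332
(np.float64(558.2878351962731), np.float64(313.18680205848943), 250) 37 35 [ 21.8   6.3 123.5 106.7  13.  -26. ] err0.0 clear red,gold,bar,panel [999.  999.  999.  192.1] zmin237
(np.float64(558.2878351962731), np.float64(313.18680205848943), 150) 37 35 [ 21.8  16.4 131.2 149.1  24.8 -70.4] err0.0 clear red,gold,bar,panel [999.  999.  174.8  50.7] zmin137
(np.float64(558.3), np.float64(313.2), np.float64(107.0)) 37 35 [ 21.8  21.8 133.8 156.   31.9 -78.2] err0.0 clear red,gold,bar,panel [424.2 275.6 126.6  33.6] zmin94
```

Request:
move_arm([
  {"x": 0,"y": 0,"z": 0,"rx": 0,"ry": 0,"rz": 0},
  {"x": 0,"y": 0,"z": 0,"rx": 0,"ry": 0,"rz": 0},
  {"x": 0,"y": 0,"z": 0,"rx": 0,"ry": 0,"rz": 0},
  {"x": 0,"y": 0,"z": -10,"rx": 0,"ry": 0,"rz": 0},
  {"x": 0,"y": 0,"z": -25,"rx": 0,"ry": 0,"rz": 0},
  {"x": 0,"y": 0,"z": -30,"rx": 0,"ry": 0,"rz": 0},
  {"x": 0,"y": 0,"z": -15,"rx": 0,"ry": 0,"rz": 0},
  {"x": 0,"y": 0,"z": 0,"rx": 0,"ry": 0,"rz": 0},
], grip=0.5)

```text
time_s: 9.3
ee_pos: [428.8, -61.3, 140.4]
ee_rot: [142.8, -89.9, 109.4]
force: [-0.8, -0.2, 0.5]
gripper_width: 45.7
gripper_force: 0.0
```

```bash
python3 - <<'E'
from plan import *
np.set_printoptions(precision=3,suppress=True)
p,r,s=cur(); print(p,r[:,2],s["force"],s["gripper_width"])
f=grab_frame("side"); cv2.imwrite("pics/s3.png",f["img"][60:260,200:440,::-1].repeat(2,0).repeat(2,1))
a=np.radians(PSI); M=np.array([[np.cos(a),np.sin(a)],[-np.sin(a),np.cos(a)]])
for l in landmark_of("side","fold_hinge")[:1]: 
    d=M@(atheight(f,l["point"],125)[:2]-O)-[0,160]; print("q",np.degrees(np.arctan2(-d[0],-d[1])),np.hypot(*d))
for n in("gold_jar","red_jar"):
    for l in landmark_of("side",n)[:1]: print(n,l["p"],M@(atheight(f,l["point"],10)[:2]-O))
rows(p,r,[((430,-140,141),50,20,6),((470,-150,110),30,35,5),((510,-135,85),18,35,4),((560,-106,75),8.5,35,4)])
E
```

```text
[428.782 -61.303 140.367] [ 0.305  0.952 -0.001] [-0.844 -0.184  0.469] 45.71146795648361
q 77.34772683683093 155.49714169795703
gold_jar 0.68 [36.454 -5.849]
red_jar 0.66 [ 45.06  -84.457]
-> (430, -140, 141) 50 20
   [  0.   4. -12.] [-0.064 -0.057  0.012]
   [ -1.   5. -12.] [-0.064 -0.057  0.012]
   [ -1.   6. -12.] [-0.064 -0.057  0.012]
   [ -2.   7. -11.] [-0.064 -0.057  0.012]
   [ -2.   7. -11.] [-0.064 -0.057  0.012]
   [ -3.   8. -10.] [-0.064 -0.057  0.012]
-> (470, -150, 110) 30 35
   [-5.  7.  6.] [-0.062 -0.052  0.032]
   [-4.  7.  6.] [-0.062 -0.052  0.032]
   [-3.  7.  7.] [-0.062 -0.052  0.032]
   [-3.  7.  7.] [-0.062 -0.052  0.032]
   [-2.  6.  8.] [-0.062 -0.052  0.032]
-> (510, -135, 85) 18 35
   [ 1.  2. 12.] [-0.043 -0.     0.03 ]
   [ 1.  1. 12.] [-0.043  0.     0.03 ]
   [ 1.  1. 12.] [-0.043 -0.     0.03 ]
   [ 1.  0. 12.] [-0.043 -0.     0.03 ]
-> (560, -106, 75) 8.5 35
   [ 6. -3. 13.] [-0.034 -0.     0.024]
   [ 6. -4. 13.] [-0.034  0.     0.024]
   [ 6. -4. 13.] [-0.034 -0.     0.024]
   [ 6. -5. 13.] [-0.034  0.     0.024]
```

View pics/s3.png

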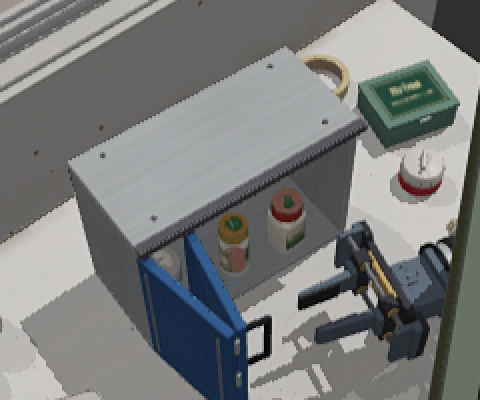

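Request:
move_arm([
  {"x": 0,"y": 4,"z": -12,"rx": -0.064,"ry": -0.057,"rz": 0.012},
  {"x": -1,"y": 5,"z": -12,"rx": -0.064,"ry": -0.057,"rz": 0.012},
  {"x": -1,"y": 6,"z": -12,"rx": -0.064,"ry": -0.057,"rz": 0.012},
  {"x": -2,"y": 7,"z": -11,"rx": -0.064,"ry": -0.057,"rz": 0.012},
  {"x": -2,"y": 7,"z": -11,"rx": -0.064,"ry": -0.057,"rz": 0.012},
  {"x": -3,"y": 8,"z": -10,"rx": -0.064,"ry": -0.057,"rz": 0.012},
  {"x": -5,"y": 7,"z": 6,"rx": -0.062,"ry": -0.052,"rz": 0.032},
  {"x": -4,"y": 7,"z": 6,"rx": -0.062,"ry": -0.052,"rz": 0.032},
  {"x": -3,"y": 7,"z": 7,"rx": -0.062,"ry": -0.052,"rz": 0.032},
  {"x": -3,"y": 7,"z": 7,"rx": -0.062,"ry": -0.052,"rz": 0.032},
], grip=0.68)

```text
time_s: 10.5
ee_pos: [461.9, -144.3, 115.6]
ee_rot: [-178.7, -57.8, 33.0]
force: [-0.1, -0.8, 0.2]
gripper_width: 61.9
gripper_force: 0.0
```

Request:
move_arm([
  {"x": -2,"y": 6,"z": 8,"rx": -0.062,"ry": -0.052,"rz": 0.032},
  {"x": 0,"y": 0,"z": 0,"rx": 0,"ry": 0,"rz": 0},
])

```text
time_s: 10.7
ee_pos: [469.7, -143.9, 110.4]
ee_rot: [-179.6, -54.9, 30.1]
force: [-0.9, 1.3, -0.2]
gripper_width: 62.0
gripper_force: 0.0
```

```bash
cat > door.py <<'E'
from h import *
def doorq(f):
    v,u=np.mgrid[0:400,0:640]; P,ok=pts(f,np.c_[u.ravel(),v.ravel()]); I=f["img"].reshape(-1,3).astype(int)
    b=(I[:,2]>I[:,0]*1.8)&(I[:,2]>50)&ok&(u.ravel()>225)&(u.ravel()<390)&(P[:,2]>30)&(P[:,2]<225)
    x=P[b][:,:2]; rng=np.random.default_rng(0); best=None
    for _ in range(400):
        a,c=x[rng.choice(len(x),2,False)]; n=np.array([a[1]-c[1],c[0]-a[0]]); L=np.hypot(*n)
        if L<60: continue
        k=abs((x-a)@n/L)<2
        if best is None or k.sum()>best.sum(): best=k
    d=np.linalg.svd(x[best]-x[best].mean(0),full_matrices=False)[2][0]; d*=-np.sign(d[0])
    print("face",best.sum(),len(x),x[best].mean(0),"x range",x[best][:,0].min(),x[best][:,0].max(),"q",np.degrees(np.arctan2(-d[0],-d[1]))+PSI)
E
python3 - <<'E'
from plan import *
from door import doorq
np.set_printoptions(precision=3,suppress=True)
p,r,s=cur(); print(p,r[:,2],s["qpos"],s["gripper_width"])
f=grab_frame("side"); doorq(f)
w=grab_frame("wrist"); cv2.imwrite("pics/w4.png",w["img"][:,:,::-1])
a=np.radians(PSI); M=np.array([[np.cos(a),np.sin(a)],[-np.sin(a),np.cos(a)]])
Rm,t=ext(w)
for n in("gold_jar","red_jar"):
    for m in masks_of("wrist",n)[:1]:
        v,u=np.nonzero(m["pixels"]); z=w["z_map"][v,u]; x=(u-w["cx"])/w["fx"]; y=(v-w["cy"])/w["fy"]; th=np.hypot(x,y); k=np.tan(th)/th
        c=(np.c_[x*k*z,y*k*z,z][z>0]-t)@Rm; c=np.c_[(c[:,:2]-O)@M.T,c[:,2]]
        for lo in(20,50,75): 
            j=c[(c[:,2]>lo)&(c[:,2]<lo+25)]
            if len(j)>5: print(n,lo,len(j),np.percentile(j,2,0),np.percentile(j,98,0))
rows(p,r,[((510,-135,85),18,35,4),((560,-106,75),8.5,35,4)])
E
```

```text
[ 469.655 -143.912  110.387] [ 0.705  0.417 -0.575] [-52.381  21.211 133.856  79.444  55.72  -59.309] 61.95082466368577
face 1253 1735 [501.585  71.593] x range 427.4535450731829 583.5073391879713 q 80.04282754242935
gold_jar 20 591 [ 24.065 -21.324  20.723] [48.704 15.12  44.662]
gold_jar 50 727 [ 23.9   -21.669  50.375] [48.04  14.351 74.668]
gold_jar 75 831 [ 23.933 -21.207  75.628] [47.608 13.635 99.245]
red_jar 20 665 [  13.52  -110.684   20.692] [ 27.794 -67.363  44.536]
red_jar 50 889 [  13.583 -110.913   50.785] [ 26.941 -68.731  74.446]
red_jar 75 1189 [  15.023 -110.112   75.648] [ 33.233 -67.098  99.474]
-> (510, -135, 85) 18 35
   [ 0.  3. 12.] [-0.045  0.     0.03 ]
   [ 1.  3. 12.] [-0.045  0.     0.03 ]
   [ 1.  2. 12.] [-0.045  0.     0.03 ]
   [ 1.  2. 12.] [-0.045  0.     0.03 ]
-> (560, -106, 75) 8.5 35
   [ 6. -3. 13.] [-0.034 -0.     0.024]
   [ 6. -4. 13.] [-0.034  0.     0.024]
   [ 6. -4. 13.] [-0.034 -0.     0.024]
   [ 6. -5. 13.] [-0.034  0.     0.024]
```

View pics/w4.png

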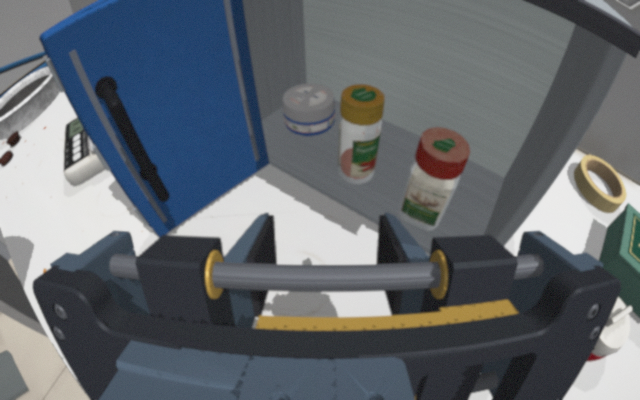

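Request:
move_arm([
  {"x": 0,"y": 3,"z": 12,"rx": -0.045,"ry": 0,"rz": 0.03},
  {"x": 1,"y": 3,"z": 12,"rx": -0.045,"ry": 0,"rz": 0.03},
  {"x": 1,"y": 2,"z": 12,"rx": -0.045,"ry": 0,"rz": 0.03},
  {"x": 1,"y": 2,"z": 12,"rx": -0.045,"ry": 0,"rz": 0.03},
  {"x": 6,"y": -3,"z": 13,"rx": -0.034,"ry": 0,"rz": 0.024},
  {"x": 6,"y": -4,"z": 13,"rx": -0.034,"ry": 0,"rz": 0.024},
  {"x": 6,"y": -4,"z": 13,"rx": -0.034,"ry": 0,"rz": 0.024},
  {"x": 6,"y": -5,"z": 13,"rx": -0.034,"ry": 0,"rz": 0.024},
  {"x": 0,"y": 0,"z": 0,"rx": 0,"ry": 0,"rz": 0},
])

```text
time_s: 11.8
ee_pos: [563.0, -107.9, 73.8]
ee_rot: [179.9, -54.9, 8.5]
force: [0.3, 0.5, 0.2]
gripper_width: 61.9
gripper_force: 0.0
```

```bash
python3 - <<'E'
from plan import *
np.set_printoptions(precision=3,suppress=True)
p,r,s=cur(); print(p,r[:,2],s["qpos"],s["force"],s["gripper_width"])
g=np.array([615.7,-98.6,80]); T=g+9*r[:,2]; print(T,"tool delta",r.T@(T-p),"jar in tool",r.T@(g-p))
print(clear(T,r,62,OBJ))
E
```

```text
[ 562.989 -107.891   73.756] [ 0.81   0.12  -0.575] [-28.962  24.883 140.97  134.628  44.257 -77.777] [0.299 0.533 0.161] 61.943187657423145
[622.986 -97.524  74.828] tool delta [35.858 -1.458 49.198] jar in tool [35.858 -1.458 40.198]
(array([10.553,  8.954, 22.307, 70.939, 65.399, 59.875, 54.323, 48.806,
       43.251, 37.702, 32.181, 26.637, 21.106, 15.884, 16.746, 88.635,
       87.571, 86.484, 85.405, 84.314, 83.235, 82.144, 81.063, 79.995,
       79.05 , 80.062, 83.441]), np.float64(61.702909281641446))
```

Request:
move_arm([
  {"x": 7,"y": -0.5,"z": 10,"rx": 0,"ry": 0,"rz": 0},
  {"x": 7,"y": -0.5,"z": 10,"rx": 0,"ry": 0,"rz": 0},
  {"x": 7,"y": -0.5,"z": 10,"rx": 0,"ry": 0,"rz": 0},
  {"x": 7,"y": 0,"z": 10,"rx": 0,"ry": 0,"rz": 0},
  {"x": 8,"y": 0,"z": 9,"rx": 0,"ry": 0,"rz": 0},
  {"x": 0,"y": 0,"z": 0,"rx": 0,"ry": 0,"rz": 0},
  {"x": 0,"y": 0,"z": 0,"rx": 0,"ry": 0,"rz": 0},
])

```text
time_s: 12.5
ee_pos: [622.1, -98.8, 75.6]
ee_rot: [179.9, -54.9, 8.4]
force: [0.2, 0.5, -0.1]
gripper_width: 62.2
gripper_force: 0.0
```

Request:
move_arm([
  {"x": 0,"y": 0,"z": 0,"rx": 0,"ry": 0,"rz": 0},
  {"x": 0,"y": 0,"z": 0,"rx": 0,"ry": 0,"rz": 0},
  {"x": 0,"y": 0,"z": 0,"rx": 0,"ry": 0,"rz": 0},
  {"x": 0,"y": 0,"z": 0,"rx": 0,"ry": 0,"rz": 0},
  {"x": 0,"y": 0,"z": 0,"rx": 0,"ry": 0,"rz": 0},
  {"x": 0,"y": 0,"z": 0,"rx": 0,"ry": 0,"rz": 0},
], grip=0.3, squeeze=15)

```text
time_s: 13.1
ee_pos: [621.9, -99.0, 75.5]
ee_rot: [179.9, -54.9, 8.4]
force: [-0.8, 0.8, -0.4]
gripper_width: 41.0
gripper_force: 14.9
```

```bash
python3 - <<'E'
from plan import *
np.set_printoptions(precision=3,suppress=True)
p,r,s=cur(); print(p,r[:,2],s["qpos"],s["force"],s["gripper_width"],s["gripper_force"])
f=grab_frame("wrist"); cv2.imwrite("pics/w5.png",f["img"][:,:,::-1])
rows(p,r,[(p+[0,0,10],8.5,35,2),((560,-106,85),8.5,35,5),((490,-130,100),20,35,6),((470,-130,200),25,35,6),((460,-130,345),25,35,7),((440,0,345),40,35,8),((470,130,345),40,35,7)])
E
```

```text
[621.914 -98.988  75.535] [ 0.81   0.117 -0.575] [-23.299  26.356 134.418 137.647  39.412 -74.354] [-0.809  0.799 -0.424] 41.02876167450657 14.89655380079057
-> [621.914 -98.988  85.535] 8.5 35
   [ 4.  0. -3.] [ 0.002  0.001 -0.001]
   [ 4.  0. -3.] [ 0.002  0.001 -0.001]
-> (560, -106, 85) 8.5 35
   [ -7.  -0. -10.] [0. 0. 0.]
   [ -7.  -0. -10.] [0. 0. 0.]
   [ -7.  -0. -10.] [0. 0. 0.]
   [ -7.  -0. -10.] [0. 0. 0.]
   [ -7.  -0. -10.] [0. 0. 0.]
-> (490, -130, 100) 20 35
   [ -5.   2. -11.] [ 0.027  0.    -0.019]
   [ -5.   2. -11.] [ 0.027  0.    -0.019]
   [ -5.   1. -11.] [ 0.027  0.    -0.019]
   [ -5.   1. -12.] [ 0.027 -0.    -0.019]
   [ -5.   1. -12.] [ 0.027  0.    -0.019]
   [ -5.   0. -12.] [ 0.027  0.    -0.019]
-> (470, -130, 200) 25 35
   [ 12.  -1. -12.] [ 0.012 -0.    -0.008]
   [ 12.  -1. -12.] [ 0.012  0.    -0.008]
   [ 12.  -1. -12.] [ 0.012 -0.    -0.008]
   [ 12.  -1. -12.] [ 0.012  0.    -0.008]
   [ 12.  -1. -12.] [ 0.012 -0.    -0.008]
   [ 12.  -1. -12.] [ 0.012 -0.    -0.008]
-> (460, -130, 345) 25 35
   [ 16.  -1. -13.] [0. 0. 0.]
   [ 16.  -1. -13.] [0. 0. 0.]
   [ 16.  -1. -13.] [0. 0. 0.]
   [ 16.  -1. -13.] [0. 0. 0.]
   [ 16.  -1. -13.] [0. 0. 0.]
   [ 16.  -1. -13.] [0. 0. 0.]
   [ 16.  -1. -13.] [0. 0. 0.]
-> (440, 0, 345) 40 35
   [  3. -16.   4.] [ 0.027  0.    -0.019]
   [  3. -16.   4.] [ 0.027 -0.    -0.019]
   [  3. -15.   5.] [ 0.027  0.    -0.019]
   [  4. -15.   5.] [ 0.027 -0.    -0.019]
   [  4. -15.   5.] [ 0.027 -0.    -0.019]
   [  4. -15.   6.] [ 0.027  0.    -0.019]
   [  4. -15.   6.] [ 0.027 -0.    -0.019]
   [  5. -14.   7.] [ 0.027  0.    -0.019]
-> (470, 130, 345) 40 35
   [  9. -11.  12.] [0. 0. 0.]
   [  9. -11.  12.] [0. 0. 0.]
   [  9. -11.  12.] [0. 0. 0.]
   [  9. -11.  12.] [0. 0. 0.]
   [  9. -11.  12.] [0. 0. 0.]
   [  9. -11.  12.] [0. 0. 0.]
   [  9. -11.  12.] [0. 0. 0.]
```

View pics/w5.png

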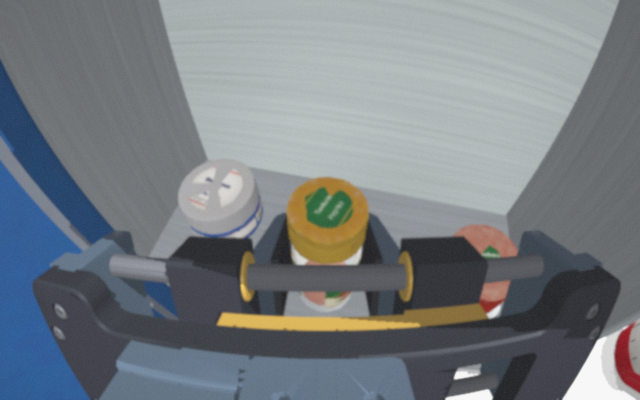

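Request:
move_arm([
  {"x": 4,"y": 0,"z": -3,"rx": 0,"ry": 0,"rz": 0},
  {"x": 4,"y": 0,"z": -3,"rx": 0,"ry": 0,"rz": 0},
  {"x": 0,"y": 0,"z": 0,"rx": 0,"ry": 0,"rz": 0},
  {"x": -4,"y": 0,"z": -5,"rx": 0,"ry": 0,"rz": 0},
  {"x": -7,"y": 0,"z": -10,"rx": 0,"ry": 0,"rz": 0},
  {"x": -7,"y": 0,"z": -10,"rx": 0,"ry": 0,"rz": 0},
  {"x": -7,"y": 0,"z": -10,"rx": 0,"ry": 0,"rz": 0},
  {"x": -7,"y": 0,"z": -10,"rx": 0,"ry": 0,"rz": 0},
  {"x": -4,"y": 0,"z": -5,"rx": 0,"ry": 0,"rz": 0},
], squeeze=22)

```text
time_s: 14.05
ee_pos: [559.1, -108.1, 84.7]
ee_rot: [179.9, -54.9, 8.3]
force: [-0.4, 0.1, -0.8]
gripper_width: 40.8
gripper_force: 21.9
```

Request:
move_arm([
  {"x": -5,"y": 2,"z": -11,"rx": 0.027,"ry": 0,"rz": -0.019},
  {"x": -5,"y": 2,"z": -11,"rx": 0.027,"ry": 0,"rz": -0.019},
  {"x": -5,"y": 1,"z": -11,"rx": 0.027,"ry": 0,"rz": -0.019},
  {"x": -5,"y": 1,"z": -12,"rx": 0.027,"ry": 0,"rz": -0.019},
  {"x": -5,"y": 1,"z": -12,"rx": 0.027,"ry": 0,"rz": -0.019},
  {"x": -5,"y": 0,"z": -12,"rx": 0.027,"ry": 0,"rz": -0.019},
  {"x": 0,"y": 0,"z": 0,"rx": 0,"ry": 0,"rz": 0},
])

```text
time_s: 14.75
ee_pos: [490.1, -133.0, 100.4]
ee_rot: [179.8, -54.9, 19.7]
force: [0.5, -0.6, -0.5]
gripper_width: 40.9
gripper_force: 21.9
```

```bash
python3 - <<'E'
from plan import *
np.set_printoptions(precision=3,suppress=True)
p,r,s=cur(); print(p,r[:,2],s["ee_rot"],s["qpos"],s["force"],s["gripper_width"],s["gripper_force"])
E
```

```text
[ 490.067 -132.978  100.416] [ 0.772  0.272 -0.575] [179.751 -54.935  19.694] [-46.202  20.432 140.126  99.725  49.131 -66.546] [ 0.473 -0.602 -0.533] 40.9348263905886 21.876721827939036
```

Request:
move_arm([
  {"x": 12,"y": -1,"z": -12,"rx": 0.012,"ry": 0,"rz": -0.008},
  {"x": 12,"y": -1,"z": -12,"rx": 0.012,"ry": 0,"rz": -0.008},
  {"x": 12,"y": -1,"z": -12,"rx": 0.012,"ry": 0,"rz": -0.008},
  {"x": 12,"y": -1,"z": -12,"rx": 0.012,"ry": 0,"rz": -0.008},
  {"x": 12,"y": -1,"z": -12,"rx": 0.012,"ry": 0,"rz": -0.008},
  {"x": 12,"y": -1,"z": -12,"rx": 0.012,"ry": 0,"rz": -0.008},
  {"x": 16,"y": -1,"z": -13,"rx": 0,"ry": 0,"rz": 0},
  {"x": 16,"y": -1,"z": -13,"rx": 0,"ry": 0,"rz": 0},
  {"x": 16,"y": -1,"z": -13,"rx": 0,"ry": 0,"rz": 0},
  {"x": 16,"y": -1,"z": -13,"rx": 0,"ry": 0,"rz": 0},
])

```text
time_s: 15.75
ee_pos: [464.9, -129.8, 283.3]
ee_rot: [-179.8, -55.0, 24.5]
force: [1.1, -1.0, -1.4]
gripper_width: 41.2
gripper_force: 21.9
```

Request:
move_arm([
  {"x": 16,"y": -1,"z": -13,"rx": 0,"ry": 0,"rz": 0},
  {"x": 16,"y": -1,"z": -13,"rx": 0,"ry": 0,"rz": 0},
  {"x": 16,"y": -1,"z": -13,"rx": 0,"ry": 0,"rz": 0},
  {"x": 0,"y": 0,"z": 0,"rx": 0,"ry": 0,"rz": 0},
])

```text
time_s: 16.15
ee_pos: [460.6, -129.8, 346.9]
ee_rot: [179.6, -55.1, 25.0]
force: [-0.3, -0.4, -1.2]
gripper_width: 40.7
gripper_force: 21.9
```

```bash
python3 - <<'E'
from plan import *
np.set_printoptions(precision=3,suppress=True)
p,r,s=cur(); print(p,r[:,2],s["ee_rot"],s["qpos"],s["force"],s["gripper_width"],s["gripper_force"])
f=grab_frame("side")
for n in ("scale","red_jar"):
  for l in landmark_of("side",n)[:1]: print(n,l["p"],atheight(f,l["point"],0 if n=="scale" else 10))
q,e=ik(p,r,s["qpos"])
path([(tuple(p),25,35),((440,0,350),40,35),((470,130,350),40,35),((555,302,250),37,35),((555,302,107),37,35)],q,42)
rows(p,r,[((440,0,350),40,35,7),((470,130,350),40,35,6),((555,302,250),37,35,10)])
E
```

```text
[ 460.568 -129.818  346.885] [ 0.746  0.34  -0.573] [179.606 -55.071  24.985] [-51.304  -4.825 118.564  60.857  65.514 -13.071] [-0.331 -0.37  -1.238] 40.747940823991556 21.87943951914349
scale 0.63 [513.754 283.803   0.   ]
red_jar 0.76 [ 600.034 -180.242   10.   ]
(440, 0, 350) 40 35 [-39.891  -8.361 120.925  59.528  69.338 -13.685] err0.0 clear red,gold,bar,panel [999 999 999 999] zmin334
(470, 130, 350) 40 35 [-12.715 -11.15  122.971  61.898  47.633   1.401] err0.0 clear red,gold,bar,panel [999 999 999 999] zmin337
(555, 302, 250) 37 35 [ 20.33    5.635 124.245 105.009  14.08  -25.199] err0.0 clear red,gold,bar,panel [999.    999.    999.    181.331] zmin237
(555, 302, 107) 37 35 [ 20.33   21.449 134.705 154.189  32.663 -77.592] err0.0 clear red,gold,bar,panel [413.423 265.609 115.124  23.239] zmin94
-> (440, 0, 350) 40 35
   [  3. -18.   4.] [ 0.032 -0.    -0.021]
   [  4. -18.   4.] [ 0.032 -0.    -0.021]
   [  4. -18.   5.] [ 0.032 -0.    -0.021]
   [  4. -17.   6.] [ 0.032 -0.    -0.021]
   [  5. -17.   6.] [ 0.032 -0.    -0.021]
   [  5. -17.   7.] [ 0.032 -0.    -0.021]
   [  6. -16.   7.] [ 0.032 -0.    -0.021]
-> (470, 130, 350) 40 35
   [ 10. -13.  15.] [0. 0. 0.]
   [ 10. -13.  15.] [0. 0. 0.]
   [ 10. -13.  15.] [0. 0. 0.]
   [ 10. -13.  15.] [0. 0. 0.]
   [ 10. -13.  15.] [0. 0. 0.]
   [ 10. -13.  15.] [0. 0. 0.]
-> (555, 302, 250) 37 35
   [ 2. -8. 20.] [-0.004  0.     0.003]
   [ 2. -8. 20.] [-0.004 -0.     0.003]
   [ 2. -8. 20.] [-0.004  0.     0.003]
   [ 2. -8. 20.] [-0.004  0.     0.003]
   [ 2. -8. 20.] [-0.004 -0.     0.003]
   [ 2. -8. 20.] [-0.004 -0.     0.003]
   [ 2. -8. 20.] [-0.004  0.     0.003]
   [ 2. -8. 20.] [-0.004  0.     0.003]
   [ 2. -8. 20.] [-0.004  0.     0.003]
   [ 2. -9. 20.] [-0.004 -0.     0.003]
```

Request:
move_arm([
  {"x": 3,"y": -18,"z": 4,"rx": 0.032,"ry": 0,"rz": -0.021},
  {"x": 4,"y": -18,"z": 4,"rx": 0.032,"ry": 0,"rz": -0.021},
  {"x": 4,"y": -18,"z": 5,"rx": 0.032,"ry": 0,"rz": -0.021},
  {"x": 4,"y": -17,"z": 6,"rx": 0.032,"ry": 0,"rz": -0.021},
  {"x": 5,"y": -17,"z": 6,"rx": 0.032,"ry": 0,"rz": -0.021},
  {"x": 5,"y": -17,"z": 7,"rx": 0.032,"ry": 0,"rz": -0.021},
  {"x": 6,"y": -16,"z": 7,"rx": 0.032,"ry": 0,"rz": -0.021},
  {"x": 10,"y": -13,"z": 15,"rx": 0,"ry": 0,"rz": 0},
  {"x": 10,"y": -13,"z": 15,"rx": 0,"ry": 0,"rz": 0},
  {"x": 10,"y": -13,"z": 15,"rx": 0,"ry": 0,"rz": 0},
])

```text
time_s: 17.3
ee_pos: [455.9, 66.0, 346.9]
ee_rot: [-179.1, -55.0, 39.3]
force: [1.0, 0.4, -1.6]
gripper_width: 40.5
gripper_force: 21.9
```

Request:
move_arm([
  {"x": 10,"y": -13,"z": 15,"rx": 0,"ry": 0,"rz": 0},
  {"x": 10,"y": -13,"z": 15,"rx": 0,"ry": 0,"rz": 0},
  {"x": 10,"y": -13,"z": 15,"rx": 0,"ry": 0,"rz": 0},
  {"x": 2,"y": -8,"z": 20,"rx": -0.004,"ry": 0,"rz": 0.003},
  {"x": 2,"y": -8,"z": 20,"rx": -0.004,"ry": 0,"rz": 0.003},
  {"x": 2,"y": -8,"z": 20,"rx": -0.004,"ry": 0,"rz": 0.003},
  {"x": 2,"y": -8,"z": 20,"rx": -0.004,"ry": 0,"rz": 0.003},
  {"x": 2,"y": -8,"z": 20,"rx": -0.004,"ry": 0,"rz": 0.003},
  {"x": 2,"y": -8,"z": 20,"rx": -0.004,"ry": 0,"rz": 0.003},
  {"x": 0,"y": 0,"z": 0,"rx": 0,"ry": 0,"rz": 0},
])

```text
time_s: 18.3
ee_pos: [522.2, 235.7, 285.6]
ee_rot: [-178.8, -54.8, 37.5]
force: [-0.2, -0.1, -2.2]
gripper_width: 40.4
gripper_force: 21.9
```

```bash
python3 - <<'E'
from plan import *
np.set_printoptions(precision=3,suppress=True)
p,r,s=cur(); print(s["time_s"],p,r[:,2],s["ee_rot"],s["qpos"],s["force"],s["gripper_width"],s["gripper_force"])
print("roll check: y axis z-comp",r[2,1],"pitch",np.degrees(np.arcsin(-r[2,2])))
rows(p,r,[((555,302,250),37,35,5),((555,302,125),37,35,10)])
E
```

```text
18.3 [522.179 235.738 285.58 ] [ 0.635  0.514 -0.576] [-178.763  -54.814   37.486] [  9.449  -1.685 125.481  78.334  24.306  -4.449] [-0.234 -0.088 -2.197] 40.39721336173466 21.879072872434335
roll check: y axis z-comp -0.012437595344820862 pitch 35.17641373167518
-> (555, 302, 250) 37 35
   [ 2. -6. 15.] [-0.006  0.001  0.001]
   [ 2. -6. 15.] [-0.006  0.001  0.001]
   [ 2. -6. 15.] [-0.006  0.001  0.001]
   [ 2. -6. 15.] [-0.006  0.001  0.001]
   [ 2. -7. 15.] [-0.006  0.001  0.001]
-> (555, 302, 125) 37 35
   [-10.   0.   7.] [0. 0. 0.]
   [-10.   0.   7.] [0. 0. 0.]
   [-10.   0.   7.] [0. 0. 0.]
   [-10.   0.   7.] [0. 0. 0.]
   [-10.   0.   7.] [0. 0. 0.]
   [-10.   0.   7.] [0. 0. 0.]
   [-10.   0.   7.] [0. 0. 0.]
   [-10.   0.   7.] [0. 0. 0.]
   [-10.   0.   7.] [0. 0. 0.]
   [-10.   0.   7.] [0. 0. 0.]
```

Request:
move_arm([
  {"x": 2,"y": -6,"z": 15,"rx": -0.006,"ry": 0.001,"rz": 0.001},
  {"x": 2,"y": -6,"z": 15,"rx": -0.006,"ry": 0.001,"rz": 0.001},
  {"x": 2,"y": -6,"z": 15,"rx": -0.006,"ry": 0.001,"rz": 0.001},
  {"x": 2,"y": -6,"z": 15,"rx": -0.006,"ry": 0.001,"rz": 0.001},
  {"x": 2,"y": -7,"z": 15,"rx": -0.006,"ry": 0.001,"rz": 0.001},
  {"x": -10,"y": 0,"z": 7,"rx": 0,"ry": 0,"rz": 0},
  {"x": -10,"y": 0,"z": 7,"rx": 0,"ry": 0,"rz": 0},
  {"x": -10,"y": 0,"z": 7,"rx": 0,"ry": 0,"rz": 0},
  {"x": -10,"y": 0,"z": 7,"rx": 0,"ry": 0,"rz": 0},
  {"x": -10,"y": 0,"z": 7,"rx": 0,"ry": 0,"rz": 0},
])

```text
time_s: 19.3
ee_pos: [558.0, 298.4, 192.1]
ee_rot: [179.7, -55.3, 36.9]
force: [-0.3, -0.4, -1.6]
gripper_width: 40.4
gripper_force: 21.9
```

Request:
move_arm([
  {"x": -10,"y": 0,"z": 7,"rx": 0,"ry": 0,"rz": 0},
  {"x": -10,"y": 0,"z": 7,"rx": 0,"ry": 0,"rz": 0},
  {"x": -10,"y": 0,"z": 7,"rx": 0,"ry": 0,"rz": 0},
  {"x": -10,"y": 0,"z": 7,"rx": 0,"ry": 0,"rz": 0},
  {"x": 0,"y": 0,"z": 0,"rx": 0,"ry": 0,"rz": 0},
  {"x": 0,"y": 0,"z": 0,"rx": 0,"ry": 0,"rz": 0},
])

```text
time_s: 19.9
ee_pos: [558.5, 298.6, 143.5]
ee_rot: [179.7, -55.3, 36.9]
force: [0.1, 0.0, -1.2]
gripper_width: 40.6
gripper_force: 21.9
```

```bash
python3 - <<'E'
from plan import *
np.set_printoptions(precision=3,suppress=True)
p,r,s=cur(); print(s["time_s"],p,r[:,2],s["qpos"],s["force"],s["gripper_width"],s["gripper_force"])
print("y axis z-comp",r[2,1],"pitch",np.degrees(np.arcsin(-r[2,2])),"yaw",np.degrees(np.arctan2(r[1,2],r[0,2])))
f=grab_frame("side"); cv2.imwrite("pics/s6.png",f["img"][150:370,130:370,::-1].repeat(2,0).repeat(2,1))
j=p-9*r[:,2]; print("jar xy",j)
rows(p,r,[((555,302,112),37,35,3)])
E
```

```text
19.9 [558.486 298.637 143.539] [ 0.661  0.489 -0.569] [ 19.949  16.901 132.538 148.931  27.011 -71.591] [ 0.1    0.046 -1.155] 40.62133938746006 21.877512740065868
y axis z-comp 0.0029402571214051654 pitch 34.70608286499599 yaw 36.51394357842201
jar xy [552.539 294.235 148.663]
-> (555, 302, 112) 37 35
   [-9. -2.  6.] [ 0.002 -0.002 -0.   ]
   [-9. -2.  6.] [ 0.002 -0.002 -0.   ]
   [-9. -2.  6.] [ 0.002 -0.002 -0.   ]
```

View pics/s6.png

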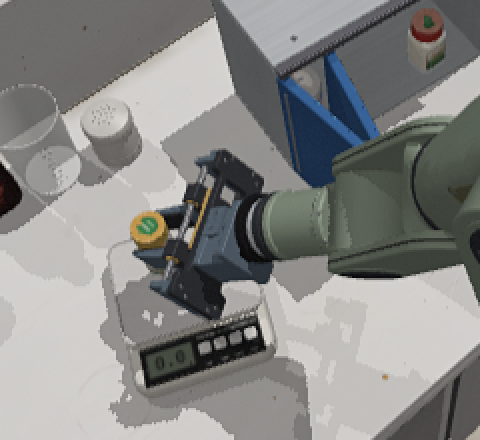

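Request:
move_arm([
  {"x": -8,"y": 0,"z": 5.6,"rx": 0,"ry": 0,"rz": 0},
  {"x": -8,"y": 0,"z": 5.6,"rx": 0,"ry": 0,"rz": 0},
  {"x": -8,"y": 0,"z": 5.6,"rx": 0,"ry": 0,"rz": 0},
  {"x": -2.5,"y": 0,"z": 1.7,"rx": 0,"ry": 0,"rz": 0},
  {"x": 0,"y": 0,"z": 0,"rx": 0,"ry": 0,"rz": 0},
])

```text
time_s: 20.45
ee_pos: [558.5, 298.6, 110.4]
ee_rot: [179.7, -55.2, 36.9]
force: [-0.2, 0.6, -0.7]
gripper_width: 41.0
gripper_force: 21.9
```

Request:
move_arm([
  {"x": -0.8,"y": 0,"z": 0.6,"rx": 0,"ry": 0,"rz": 0},
  {"x": -0.8,"y": 0,"z": 0.6,"rx": 0,"ry": 0,"rz": 0},
  {"x": -0.8,"y": 0,"z": 0.6,"rx": 0,"ry": 0,"rz": 0},
  {"x": 0,"y": 0,"z": 0,"rx": 0,"ry": 0,"rz": 0},
])

```text
time_s: 20.85
ee_pos: [558.6, 298.7, 107.7]
ee_rot: [179.7, -55.3, 36.9]
force: [0.0, 0.2, -2.3]
gripper_width: 40.7
gripper_force: 21.9
```

Request:
move_arm([
  {"x": -0.8,"y": 0,"z": 0.6,"rx": 0,"ry": 0,"rz": 0},
  {"x": 0,"y": 0,"z": 0,"rx": 0,"ry": 0,"rz": 0},
])

```text
time_s: 21.05
ee_pos: [558.8, 298.7, 106.8]
ee_rot: [179.7, -55.3, 36.9]
force: [-0.0, -0.1, -1.1]
gripper_width: 40.6
gripper_force: 21.9
```

Request:
move_arm([
  {"x": -0.5,"y": 0,"z": 0.4,"rx": 0,"ry": 0,"rz": 0},
  {"x": 0,"y": 0,"z": 0,"rx": 0,"ry": 0,"rz": 0},
])

```text
time_s: 21.25
ee_pos: [559.0, 299.0, 106.8]
ee_rot: [179.7, -55.4, 36.9]
force: [-1.6, -0.8, 2.4]
gripper_width: 40.6
gripper_force: 21.9
```

```bash
python3 - <<'E'
from h import *
f=grab_frame("side"); d=cv2.resize(f["img"][300:350,180:275,::-1],None,fx=6,fy=6); cv2.imwrite("pics/d7.png",d); print(state()["force"],state()["ee_pos"])
E
```

```text
[-1.25888419 -0.70917032  2.97276713] [559.0254863  298.96856343 106.74504387]
```

View pics/d7.png

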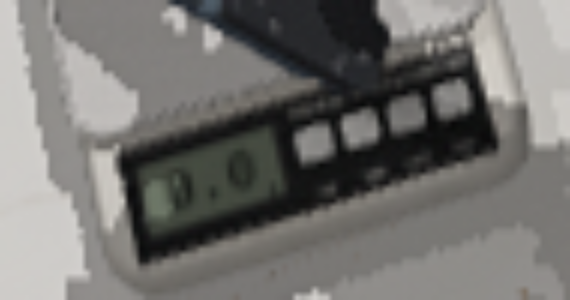

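Request:
move_arm([
  {"x": 0,"y": 0,"z": 0,"rx": 0,"ry": 0,"rz": 0},
  {"x": 0,"y": 0,"z": 0,"rx": 0,"ry": 0,"rz": 0},
  {"x": 0,"y": 0,"z": 0,"rx": 0,"ry": 0,"rz": 0},
  {"x": 0,"y": 0,"z": 0,"rx": 0,"ry": 0,"rz": 0},
], grip=0.65)

```text
time_s: 21.7
ee_pos: [558.6, 298.6, 105.8]
ee_rot: [179.7, -55.2, 36.9]
force: [0.7, -0.3, 0.0]
gripper_width: 59.2
gripper_force: 0.0
```

Request:
move_arm([
  {"x": 0,"y": 0,"z": -5,"rx": 0,"ry": 0,"rz": 0},
  {"x": 0,"y": 0,"z": -10,"rx": 0,"ry": 0,"rz": 0},
  {"x": 4,"y": 0,"z": -12,"rx": 0,"ry": 0,"rz": 0},
  {"x": 4,"y": 0,"z": -12,"rx": 0,"ry": 0,"rz": 0},
  {"x": 6,"y": 0,"z": -12,"rx": 0,"ry": 0,"rz": 0},
  {"x": 8,"y": 0,"z": -12,"rx": 0,"ry": 0,"rz": 0},
  {"x": 10,"y": 0,"z": -10,"rx": 0,"ry": 0,"rz": 0},
  {"x": 10,"y": 0,"z": -10,"rx": 0,"ry": 0,"rz": 0},
  {"x": 0,"y": 0,"z": 0,"rx": 0,"ry": 0,"rz": 0},
])

```text
time_s: 22.6
ee_pos: [523.1, 272.3, 190.5]
ee_rot: [179.5, -55.5, 37.1]
force: [-0.2, -0.3, 0.2]
gripper_width: 59.7
gripper_force: 0.0
```

```bash
python3 - <<'E'
from plan import *
from door import doorq
np.set_printoptions(precision=1,suppress=True)
p,r,s=cur(); print(s["time_s"],p,s["qpos"],s["force"])
f=grab_frame("side"); cv2.imwrite("pics/s8.png",f["img"][60:360,130:440,::-1].repeat(2,0).repeat(2,1)[:600]); doorq(f)
for m in masks_of("side","gold_jar")[:1]:
    w=maskpts(f,m["pixels"]); print(m["p"],np.percentile(w,3,0),np.percentile(w,97,0))
for n,h in (("gold_jar",41),("red_jar",10),("pot",10)):
    for l in landmark_of("side",n)[:1]: print(n,l["p"],atheight(f,l["point"],h))
E
```

```text
22.6 [523.1 272.3 190.5] [ 17.7   8.2 134.1 135.7  22.3 -59.2] [-0.2 -0.3  0.2]
face 819 1067 [519.8  73. ] x range 429.48777863140634 582.9983580700666 q 80.15924052131784
0.67 [532.4 280.4  47.6] [572.3 316.4 151.4]
gold_jar 0.89 [548.6 291.   41. ]
red_jar 0.93 [ 595.1 -179.4   10. ]
pot 0.64 [ 554.5 -413.9   10. ]
```

View pics/s8.png

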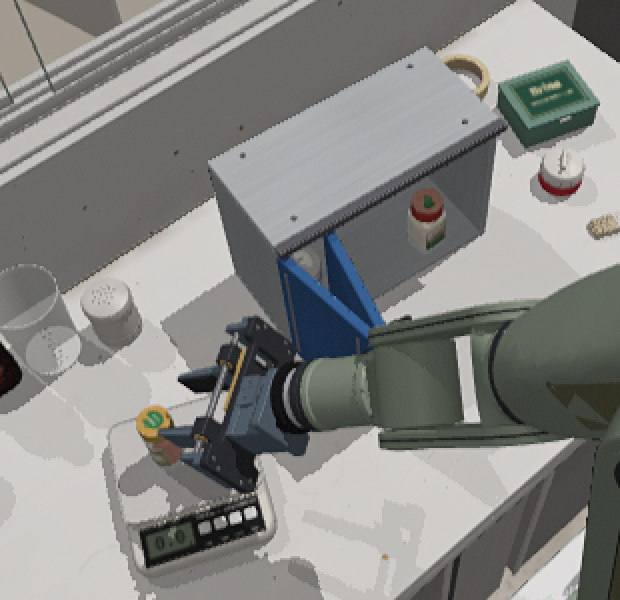

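```bash
python3 -c "
from workcell import job_done
print(job_done())"
```

```text
the job is handed in; nothing more can be done
None
```

The door is folded fully open at the left (measured about 80.2°), and the gold-capped jar stands upright on the scale platter, set down under light contact. The red jar was not disturbed, the arm was clear of everything, and I handed the job in at about 23 s; no verdict was returned.

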